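# Recharge the desiccant dish beside the barometer

## Robot

A 6-joint arm with a two-finger parallel gripper is mounted at the origin on the work surface. World frame = base frame: x ahead of the robot, y to its left, z up, the work surface at z = 0. Lengths are in m, angles in degrees, forces in N, time in s.
With the tool pointing down it reaches from about 0.4 to 0.825 m from the base axis. Payload 7 kg.
Tool frame: the origin (TCP) lies midway between the tips of the shut fingers; the grasp point (between the pads) lies 19 mm behind it; z points along the fingers, y is the direction in which the jaws open and shut (so a half turn about z gives the same grasp; the last joint's range is limited). The gripper opens to 88 mm and grips with 3 to 60 N. Pads are 19 mm wide; open, the fingers measure 130 mm over their backs; the gripper's body (78 mm by 193 mm) begins 47 mm behind the grasp point.
Start: joints at [90.418, 20.546, 0.682, 0, -70.136, -16.507], TCP at [0.187, 0.649, 0.227] pointing down, gripper open.
Joint ranges: [-176.03, 176.03], [-82.01, 121.73], [-58.28, 71.71], [-173.87, 95.51], [-174.79, -0.11], [-173.66, 173.66]. Speed limits (degrees/s): [136.94, 136.94, 172.46, 180, 180, 180].

## Interface

Orientations are given as [roll, pitch, yaw] about the fixed x, y, z axes, in that order (R = Rz(yaw) Ry(pitch) Rx(roll)).
In Python, from plant import r gives the robot as it stands. The module is installed in compiled form; this text tells all that it offers.
- The arm moves only by the tool send_rows, never from a script. Its argument "motion" is a list of rows, each an object with "travel": the shift along the tool's x, y, z in m, a list of three; "spin": the turn about the tool's z in degrees. In form: [{"travel": [tx, ty, tz], "spin": spin}, ...]. A call has 1 to 5 rows; each row shifts and turns the pose as measured when the row begins, along the tool's axes as they then stand; what a row does not reach is not made up. A row lasts 1/12 s, in which the tool goes at most 41.7 mm and 7.16 degrees, less where a joint would pass 70% of its speed; a pose out of reach is approached as far as the arm can. A call is refused whole if a number of a shift passes 0.0417 or a number of a turn 7.16, either way. A call with a gripper value outside its range is refused whole. "gripper" is the gripper command: -1 is shut, 1 is fully open, values between are in proportion, set as the call begins (left out, the last holds). The fingers move at their own pace and stop on an object; "squeeze" is the grip in N (left out, the last holds). Time passes only in rows, so rows that do not move let the fingers close. It gives the time, the measured TCP pose, the force and the opening at its end, in the units of the state.
- r.get_state(): the state, without advancing time (a new reading comes with each control period).
- r.capture(name): name is "scene" or "top" or "wrist"; returns (picture, depth): 480x640x3 uint8, blue, green, red; 480x640 float32, m along the optical axis (not along the pixel's ray), 0 where there is no reading.
- r.get_calibration(name): a dict with "fov_y" (degrees; the focal length in pixels is half the picture's height over the tangent of half this angle, whatever the lens; pixels are square), "cx", "cy" (the principal point, pixels), "origin" and "orientation" of the camera in the world. Camera axes: x right, y down, z forward; pixel columns grow to the right and rows downward; lengths in m; the calibration is good to about 2 mm. The wrist camera is an equidistant fisheye: a pixel r from the principal point sees the ray r / f radians off the axis. A picture is of the moment at which its call begins: read the wrist's pose just before it. get_calibration takes no time and is no camera call; for the wrist camera it gives the pose at the moment of the call.
- r.close_job(): hands the job in, once; it reports no verdict.
Trained networks look in the newest picture that a camera, given by its name, has taken for a name from the list of things; names that differ only in an ending like _2 or _b are one class to them, and where a whole thing is asked for, a point or a joint stands for the part that bears it (a point fixed in the world has none). Each returns a list of dicts, best first, with "conf" (0 to 1); they miss things now and then, are a little off and sometimes report something else, mostly with a low value. They report only what shows in the picture. A call takes as long as a camera call.
- r.boxes_of(camera, target): "at" ([x, y, z] in m, in the coordinates of the camera as it stood for that picture, good to about 4 mm: the middle of the surface that is visible of it).
- r.pinpoint(camera, target): "at" ([x, y, z] in m, in the coordinates of the camera as it stood for that picture, good to about 4 mm: a listed point, or the origin of a listed thing).
The state is a dict: "time_s": time; "joints": joint angles; "qd": joint speeds; "joint_torque": joint torques, N m; "tcp_pos": TCP position; "eef_rot": TCP orientation; "contact_force": force on the tool from outside, world axes, zero at the start; "moment": the same for the moment, N m; "gripper_width": finger opening in m.
Only numpy, scipy, OpenCV 4.12 (cv2) and the standard library are available. Lean on these libraries where they do the work, as an engineer would, in place of code of your own. Each camera call takes 0.05 s, during which the arm holds its last target. There are 200 camera calls.

## Task

Before the glass dome goes back over the barometer, recharge the white porcelain dish beside it with all eight desiccant capsules: the steel cup's handle is sunk in the foam of the storage case, so lift the cup out by its rim with all the capsules still in it, stand it upright on the cork mat and let go. Then take it by its red handle, tip every capsule into the dish on the turntable, and stand the empty cup upright on the cork mat again, let go. Do not touch the barometer or the dome, and leave the dish, the vacuum bell, the green spacer block and the brass setting key where they are.

Things in the scene. Friction and masses are not known exactly. Their poses are not given: they have to be found in the camera images.
- cup_center (a point): Centre of the open steel cup, on its axis, half-way up (30 mm above its foot). Cup 60 mm high, outside diameter 44 mm at foot, 60 mm at rim (straight cone), wall 2.5 mm, about 0.17 kg empty. z: up out of the mouth; -y: along the handle. At the start upright in a cut-out of the case's foam: foot 16 mm over the bench, foam top at 50 mm, upper 26 mm clear all round; filled to 12 mm below rim.
- cup_handle: The cup's round red handle, 14 mm in diameter, level, square to the cup's axis. This point is on its axis, mid-grip: 90 mm from the cup's axis, 27 mm above the cup's foot. Red from 62 to 118 mm from the cup's axis, then a thinner steel shank inwards. Same directions as the cup: -y outward. At the start sunk in a 21 mm wide foam slot, its top flush with the foam: no finger room.
- case: Grey plastic storage case without its lid, 150 mm (its x) by 210 mm (its y) by 52 mm high, filled with dark stiff foam (top 50 mm above the bench); fixed. Origin at the middle of its underside. The cup's axis stands at y = +50 mm in this frame, its handle toward -y.
- mat: Round cork mat, 170 mm in diameter, 4 mm thick, flat on the bench; fixed. Origin at the centre of its underside, on the bench.
- dish: White porcelain dish, round and open, 45 mm high, outside diameter 90 mm at the foot and 98 mm at the rim, wall 3.5 mm, floor 4 mm thick, 0.32 kg; loose, standing on the turntable. Origin at the centre of its underside (32 mm above the bench); z up.
- turntable: Dark cast-iron turntable with knurled rim, 247 mm in diameter, 32 mm high, clamped (does not turn). Origin at the centre of its underside. The dish stands off-centre toward its -x, the barometer toward its +x.
- barometer: Round walnut barometer case with brass bezel, 92 mm in diameter, 44 mm high, fixed on the turntable (top 76 mm above the bench). Origin at the centre of its underside. Not to be touched.
- dome: Clear glass cover dome, 244 mm in diameter, 244 mm high with its knob, on the bench. Origin at the centre of its underside. Fragile, not to be touched.
- vacuum_bell: Small aluminium vacuum bell, 88 mm in diameter, 100 mm high, loose on the bench. Origin at the centre of its underside.
- spacer: Green anodised spacer block, 60 x 40 x 30 mm, loose on the bench. Origin at the centre of its underside.
- setting_key: Brass setting key lying on the bench, 80 mm long along its x, 34 mm across its wing, 16 mm high, loose. Origin under its middle, on the bench.
- capsule1: Desiccant capsule 1 of 8: stainless with a blue band and round ends, 16 mm in diameter, 22 mm long (its x), 12 g, polished. Origin at its centre. At the start in the cup; out of it the capsules slide and roll once it is tipped some 10 to 25 degrees past level.
- capsule2: Desiccant capsule 2 of 8: stainless with a blue band and round ends, 16 mm in diameter, 22 mm long (its x), 12 g, polished. Origin at its centre. At the start in the cup; out of it the capsules slide and roll once it is tipped some 10 to 25 degrees past level.
- capsule3: Desiccant capsule 3 of 8: stainless with a blue band and round ends, 16 mm in diameter, 22 mm long (its x), 12 g, polished. Origin at its centre. At the start in the cup; out of it the capsules slide and roll once it is tipped some 10 to 25 degrees past level.
- capsule4: Desiccant capsule 4 of 8: stainless with a blue band and round ends, 16 mm in diameter, 22 mm long (its x), 12 g, polished. Origin at its centre. At the start in the cup; out of it the capsules slide and roll once it is tipped some 10 to 25 degrees past level.
- capsule5: Desiccant capsule 5 of 8: stainless with a blue band and round ends, 16 mm in diameter, 22 mm long (its x), 12 g, polished. Origin at its centre. At the start in the cup; out of it the capsules slide and roll once it is tipped some 10 to 25 degrees past level.
- capsule6: Desiccant capsule 6 of 8: stainless with a blue band and round ends, 16 mm in diameter, 22 mm long (its x), 12 g, polished. Origin at its centre. At the start in the cup; out of it the capsules slide and roll once it is tipped some 10 to 25 degrees past level.
- capsule7: Desiccant capsule 7 of 8: stainless with a blue band and round ends, 16 mm in diameter, 22 mm long (its x), 12 g, polished. Origin at its centre. At the start in the cup; out of it the capsules slide and roll once it is tipped some 10 to 25 degrees past level.
- capsule8: Desiccant capsule 8 of 8: stainless with a blue band and round ends, 16 mm in diameter, 22 mm long (its x), 12 g, polished. Origin at its centre. At the start in the cup; out of it the capsules slide and roll once it is tipped some 10 to 25 degrees past level.

How it is judged:
By the outcome, as a careful person would: the job done as asked, in the order asked, and still so for the second after the job is handed in, with the robot touching nothing.
It also fails if it takes over 72 s, if anything falls off the work surface, if the arm or the gripper's body presses on something with over 40 N, if the wrist force passes 120 N, or if a joint passes its speed limit or range.

## Working session

There is one attempt and no reset: what is moved stays moved. The work goes in short steps, Python scripts to look and compute and a tool call to move; the robot and the scene stay as the last step left them, time stands still between calls to the robot, and variables do not carry over. Pictures are saved under pics/ and viewed, about 8 in all and at most 12, crops included, and the job is handed in when it is done.

Besides the shell and the picture viewer there is one more tool, called after "Call:" as name(argument=value, ...), one argument or row to a line, values as JSON. send_rows: Moves the arm, as the interface text tells. Its arguments: {"type":"object","properties":{"motion":{"type":"array"},"gripper":{"type":"number"},"squeeze":{"type":"number"}},"required":["motion"]}

```bash
mkdir -p pics; cat > h.py <<'E'
import numpy as np, cv2
from scipy.spatial.transform import Rotation as R
from plant import r
def T(c):
    k=r.get_calibration(c); o=np.array(k["orientation"],float)
    M=o if o.shape==(3,3) else R.from_euler('xyz',o,degrees=True).as_matrix()
    return k,M,np.array(k["origin"])
def find(c,names,fn="pinpoint",n=1):
    k,M,o=T(c)
    for t in names:
        for d in getattr(r,fn)(c,t)[:n]:
            print(c,t,fn,round(d["conf"],2),np.round(M@np.array(d["at"])+o,4),{a:b for a,b in d.items() if a not in("conf","at")})
def cloud(c,depth):
    k,M,o=T(c); f=240/np.tan(np.radians(k["fov_y"]/2))
    v,u=np.mgrid[:480,:640]; 
    x=(u-k["cx"])/f;y=(v-k["cy"])/f
    return np.stack([x*depth,y*depth,depth],-1)@M.T+o
E
python3 - <<'E'
from h import *
print(r.get_state()); 
for c in("scene","top"):
    print(r.get_calibration(c))
    p,d=r.capture(c); cv2.imwrite(f"pics/{c}0.png",p); np.save(f"{c}0.npy",d)
    find(c,["cup_center","cup_handle","case","mat","dish","turntable","barometer","dome","vacuum_bell","spacer","setting_key"])
E
```

```text
{'time_s': 0.0, 'joints': array([ 9.04203869e+01,  2.05916886e+01,  6.34387750e-01, -2.13805402e-02,
       -7.01355478e+01, -1.65069917e+01]), 'qd': array([ 0.01911664,  0.12649483, -0.00786563, -0.02411131, -0.02300726,
       -0.00602316]), 'joint_torque': array([-8.63951955e-04, -5.82716918e+01,  2.93047106e+01,  6.99704289e+00,
        6.87337102e-03, -1.72168834e-04]), 'tcp_pos': array([0.1869172 , 0.64809762, 0.22562052]), 'eef_rot': array([ 1.79905267e+02, -7.11336458e-03, -1.60938802e+01]), 'contact_force': array([0.09826765, 0.3658218 , 0.25383223]), 'moment': array([-0.00023584, -0.04477256,  0.02905767]), 'gripper_width': 0.08744198504920818}
{'fov_y': 42.56547969005035, 'cx': 315.324763108695, 'cy': 231.62253338628173, 'origin': array([ 1.36249935, -0.13124606,  1.43347621]), 'orientation': array([-1.48291225e+02, -5.83627712e-02,  7.17273761e+01])}
scene cup_center pinpoint 0.81 [ 0.5911 -0.2291  0.0454] {}
scene cup_handle pinpoint 0.75 [ 0.5709 -0.3195  0.0428] {}
scene case pinpoint 0.96 [ 5.822e-01 -2.792e-01  5.000e-04] {}
scene mat pinpoint 0.96 [ 5.149e-01 -8.300
[... 413 characters left out ...]
 {}
{'fov_y': 45.11097630239163, 'cx': 313.64376563804547, 'cy': 239.28120370282323, 'origin': array([0.47822515, 0.11017977, 1.28976332]), 'orientation': array([-176.53169776,    0.71938858,  -90.34314651])}
top cup_center pinpoint 0.67 [ 0.5899 -0.2294  0.0526] {}
top case pinpoint 0.81 [ 0.5803 -0.2744 -0.0014] {}
top mat pinpoint 0.66 [ 0.5133 -0.0076  0.0029] {}
top dish pinpoint 0.97 [0.4884 0.2879 0.0343] {}
top turntable pinpoint 0.8 [ 0.5459  0.281  -0.0027] {}
top barometer pinpoint 0.72 [0.6129 0.2699 0.0307] {}
top vacuum_bell pinpoint 0.56 [ 0.7294  0.0487 -0.0019] {}
top spacer pinpoint 0.75 [ 0.7536 -0.1086 -0.0017] {}
top setting_key pinpoint 0.69 [ 0.3539  0.1849 -0.0006] {}
```

View pics/scene0.png

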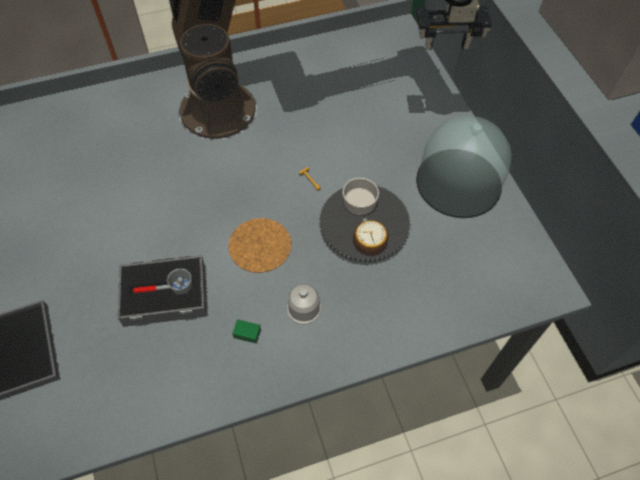

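View pics/top0.png

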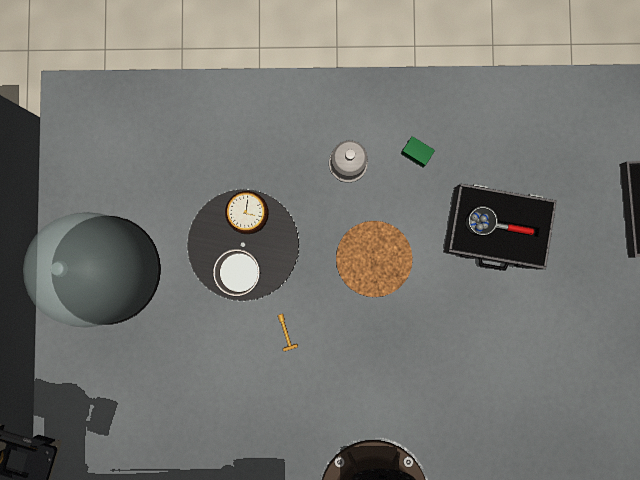

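The scene view shows the case with the cup at about (178,283), the handle pointing left, the mat at (260,245), the dish at (361,196) next to the barometer at (371,235), and the dome at (460,165). The top view matches. The tool can only shift and spin about its own z, so I'll do the rim lift first.

```bash
cat >> h.py <<'E'
def plan(pos,spin=0,n=None,step=.04,start=None):
    """rows from now to pos (world), spinning by spin about tool z in total"""
    s=r.get_state(); p=np.array(s["tcp_pos"]) if start is None else np.array(start)
    M=R.from_euler('xyz',s["eef_rot"],degrees=True)
    d=np.array(pos)-p
    n=n or max(int(np.ceil(np.linalg.norm(d)/step)),int(np.ceil(abs(spin)/7)),1)
    for i in range(n):
        m=M*R.from_euler('z',spin*i/n,degrees=True)
        print('{"travel":%s,"spin":%.1f}'%(np.round(m.inv().apply(d/n),4).tolist(),spin/n),end=',\n' if (i%5==4) else ',')
    print(n)
def st():
    s=r.get_state(); print(round(s["time_s"],2),np.round(s["tcp_pos"],4),np.round(s["eef_rot"],2),np.round(s["joints"],1),np.round(s["contact_force"],1),round(s["gripper_width"],4))
E
python3 - <<'E'
from h import *
plan([.59,-.229,.36],86.5,start=[.187,.648,.36])
E
```

```text
{"travel":[0.0252, 0.0292, -0.0],"spin":3.5},{"travel":[0.0269, 0.0277, -0.0],"spin":3.5},{"travel":[0.0285, 0.026, -0.0],"spin":3.5},{"travel":[0.0301, 0.0242, -0.0],"spin":3.5},{"travel":[0.0315, 0.0224, -0.0],"spin":3.5},
{"travel":[0.0328, 0.0204, -0.0],"spin":3.5},{"travel":[0.0339, 0.0184, -0.0],"spin":3.5},{"travel":[0.035, 0.0163, -0.0],"spin":3.5},{"travel":[0.0359, 0.0142, -0.0],"spin":3.5},{"travel":[0.0367, 0.012, -0.0],"spin":3.5},
{"travel":[0.0374, 0.0098, -0.0],"spin":3.5},{"travel":[0.0379, 0.0075, -0.0],"spin":3.5},{"travel":[0.0383, 0.0052, -0.0],"spin":3.5},{"travel":[0.0385, 0.0029, -0.0],"spin":3.5},{"travel":[0.0386, 0.0005, -0.0],"spin":3.5},
{"travel":[0.0386, -0.0018, -0.0],"spin":3.5},{"travel":[0.0384, -0.0041, -0.0],"spin":3.5},{"travel":[0.0381, -0.0064, -0.0],"spin":3.5},{"travel":[0.0376, -0.0087, -0.0],"spin":3.5},{"travel":[0.037, -0.011, -0.0],"spin":3.5},
{"travel":[0.0363, -0.0132, -0.0],"spin":3.5},{"travel":[0.0354, -0.0154, -0.0],"spin":3.5},{"travel":[0.0344, -0.0175, -0.0],"spin":3.5},{"travel":[0.0333, -0.0195, -0.0],"spin":3.5},{"travel":[0.0321, -0.0215, -0.0],"spin":3.5},
25
```

Call:
send_rows(
  motion=[
    {"travel": [0, 0, -0.03], "spin": 0},
    {"travel": [0, 0, -0.04], "spin": 0},
    {"travel": [0, 0, -0.04], "spin": 0},
    {"travel": [0, 0, -0.03], "spin": 0},
  ],
  gripper=1,
)

```text
time_s: 1.53
tcp_pos: [0.1863, 0.6449, 0.3614]
eef_rot: [179.0, -0.1, -16.1]
contact_force: [-0.3, 0.5, 0.3]
gripper_width: 0.0875
```

Call:
send_rows(
  motion=[
    {"travel": [0.025, 0.029, 0], "spin": 3.5},
    {"travel": [0.027, 0.028, 0], "spin": 3.5},
    {"travel": [0.0285, 0.026, 0], "spin": 3.5},
    {"travel": [0.03, 0.024, 0], "spin": 3.5},
    {"travel": [0.0315, 0.0225, 0], "spin": 3.5},
  ],
)

```text
time_s: 1.95
tcp_pos: [0.2664, 0.4724, 0.3696]
eef_rot: [179.7, -0.2, -33.9]
contact_force: [-0.0, -0.1, 1.3]
gripper_width: 0.0876
```

Call:
send_rows(
  motion=[
    {"travel": [0.033, 0.02, 0], "spin": 3.5},
    {"travel": [0.034, 0.018, 0], "spin": 3.5},
    {"travel": [0.035, 0.016, 0], "spin": 3.5},
    {"travel": [0.036, 0.014, 0], "spin": 3.5},
    {"travel": [0.037, 0.012, 0], "spin": 3.5},
  ],
)

```text
time_s: 2.37
tcp_pos: [0.3472, 0.2867, 0.3719]
eef_rot: [-180.0, -0.2, -52.2]
contact_force: [1.6, 0.4, 0.7]
gripper_width: 0.0876
```

Call:
send_rows(
  motion=[
    {"travel": [0.037, 0.01, 0], "spin": 3.5},
    {"travel": [0.038, 0.0075, 0], "spin": 3.5},
    {"travel": [0.038, 0.005, 0], "spin": 3.5},
    {"travel": [0.0385, 0.003, 0], "spin": 3.5},
    {"travel": [0.0385, 0, 0], "spin": 3.5},
  ],
)

```text
time_s: 2.78
tcp_pos: [0.4225, 0.0994, 0.3748]
eef_rot: [-179.5, 0.0, -70.4]
contact_force: [1.2, 0.6, 0.9]
gripper_width: 0.0877
```

Call:
send_rows(
  motion=[
    {"travel": [0.0385, -0.002, 0], "spin": 3.5},
    {"travel": [0.038, -0.004, 0], "spin": 3.5},
    {"travel": [0.038, -0.006, 0], "spin": 3.5},
    {"travel": [0.0375, -0.009, 0], "spin": 3.5},
    {"travel": [0.037, -0.011, 0], "spin": 3.5},
  ],
)

```text
time_s: 3.2
tcp_pos: [0.4949, -0.0896, 0.3775]
eef_rot: [-179.2, 0.3, -88.7]
contact_force: [1.2, -0.2, 0.3]
gripper_width: 0.0875
```

```bash
python3 - <<'E'
from h import *
st()
plan([.59,-.229,.2],15)
E
```

```text
3.2 [ 0.4949 -0.0896  0.3775] [-179.18    0.35  -88.74] [ 12.   -0.2  -5.6  -0.2 -83.7 -10.7] [ 1.2 -0.2  0.3] 0.0875
{"travel":[0.0204, -0.0128, 0.0254],"spin":2.1},{"travel":[0.0199, -0.0135, 0.0254],"spin":2.1},{"travel":[0.0193, -0.0143, 0.0254],"spin":2.1},{"travel":[0.0188, -0.015, 0.0254],"spin":2.1},{"travel":[0.0182, -0.0157, 0.0254],"spin":2.1},
{"travel":[0.0176, -0.0163, 0.0254],"spin":2.1},{"travel":[0.017, -0.017, 0.0254],"spin":2.1},7
```

Call:
send_rows(
  motion=[
    {"travel": [0.02, -0.013, 0.025], "spin": 2},
    {"travel": [0.02, -0.0135, 0.025], "spin": 2},
    {"travel": [0.019, -0.014, 0.025], "spin": 2},
    {"travel": [0.019, -0.015, 0.025], "spin": 2},
    {"travel": [0.018, -0.0155, 0.025], "spin": 2},
  ],
)

```text
time_s: 3.62
tcp_pos: [0.5682, -0.2001, 0.2568]
eef_rot: [-178.4, 0.6, -99.7]
contact_force: [0.6, 0.3, -1.1]
gripper_width: 0.0875
```

Call:
send_rows(
  motion=[
    {"travel": [0.0175, -0.016, 0.025], "spin": 2},
    {"travel": [0.017, -0.017, 0.025], "spin": 2},
    {"travel": [0, 0, 0], "spin": 0},
  ],
)

```text
time_s: 3.87
tcp_pos: [0.5955, -0.2447, 0.1983]
eef_rot: [-178.8, 0.7, -104.2]
contact_force: [-0.6, 0.2, -0.8]
gripper_width: 0.0875
```

```bash
python3 - <<'E'
from h import *
st()
p,d=r.capture("wrist"); cv2.imwrite("pics/w1.png",p)
find("wrist",["cup_center","cup_handle","case"]); st()
E
```

```text
3.87 [ 0.5955 -0.2447  0.1983] [-178.83    0.67 -104.18] [ -5.3  18.1  -6.5  -0.5 -64.2  -8.7] [-0.6  0.2 -0.8] 0.0875
wrist cup_handle pinpoint 0.69 [ 0.5733 -0.3168  0.044 ] {}
wrist case pinpoint 0.61 [ 0.5756 -0.2791 -0.0013] {}
4.07 [ 0.5969 -0.2424  0.2063] [-178.27    0.68 -103.86] [ -5.   17.4  -6.4  -0.4 -64.4  -8.7] [-0.   0.4  0.8] 0.0879
```

View pics/w1.png

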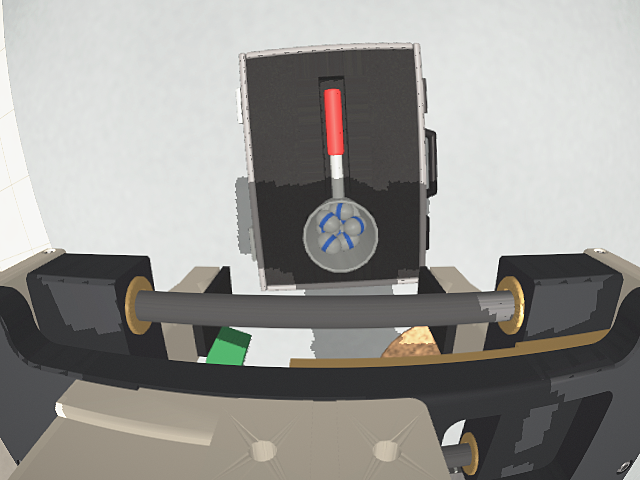

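The wrist view shows the cup rim centred near (341,235) with the capsules inside. The red handle runs from (335,153) to (332,92). I'll measure the rim and handle by depth.

```bash
cat >> h.py <<'E'
def wcloud():
    k,M,o=T("wrist"); p,d=r.capture("wrist"); f=240/np.tan(np.radians(k["fov_y"]/2))
    v,u=np.mgrid[:480,:640]; x=u-k["cx"];y=v-k["cy"];rr=np.hypot(x,y)+1e-9;t=rr/f
    D=np.stack([np.sin(t)*x/rr,np.sin(t)*y/rr,np.cos(t)],-1)
    P=D/D[...,2:]*d[...,None]@M.T+o; P[d==0]=np.nan
    return p,P
def red(p):
    q=p.astype(int); return (q[...,2]>120)&(q[...,1]<80)&(q[...,0]<80)
def cupfit(p,P,zr,c0,tol=.006):
    from scipy.optimize import least_squares
    m=(abs(P[...,2]-zr)<tol)&(np.hypot(P[...,0]-c0[0],P[...,1]-c0[1])<.05)
    X=P[m][:,:2]; f=least_squares(lambda q:np.hypot(X[:,0]-q[0],X[:,1]-q[1])-q[2],[*c0,.029],loss='soft_l1',f_scale=.002)
    print("rim",len(X),np.round(f.x,4),"z",np.round(np.nanmedian(P[m][:,2]),4))
    h=P[red(p)]; h=h[(abs(h-np.nanmedian(h,0))<.08).all(1)]
    print("red",len(h),"mean",np.round(h.mean(0),4),"top z",np.round(np.percentile(h[:,2],90),4)); 
    w,V=np.linalg.eigh(np.cov(h[:,:2].T)); a=V[:,1]; a=a*np.sign(a@(f.x[:2]-h.mean(0)[:2]))
    print("cup yaw",np.degrees(np.arctan2(a[1],a[0]))-90)
E
python3 - <<'E'
from h import *
st(); p,P=wcloud(); cupfit(p,P,.076,[.59,-.23]); st()
E
```

```text
4.07 [ 0.5969 -0.2424  0.2063] [-178.27    0.68 -103.86] [ -5.   17.4  -6.4  -0.4 -64.4  -8.7] [-0.   0.4  0.8] 0.0879
rim 988 [ 0.5894 -0.2298  0.0279] z 0.0766
red 298 mean [ 0.5729 -0.3164  0.0462] top z 0.0492
cup yaw -7.735489892380016
4.12 [ 0.5971 -0.2422  0.2069] [-178.2     0.69 -103.84] [ -5.   17.4  -6.4  -0.5 -64.4  -8.7] [-0.7  0.9 -0.5] 0.0874
```

```bash
python3 - <<'E'
from h import *
plan([.5894,-.2298,.105],-3,n=5)
E
```

```text
{"travel":[-0.0018, 0.0027, 0.0203],"spin":-0.6},{"travel":[-0.0018, 0.0027, 0.0203],"spin":-0.6},{"travel":[-0.0018, 0.0027, 0.0203],"spin":-0.6},{"travel":[-0.0019, 0.0027, 0.0203],"spin":-0.6},{"travel":[-0.0019, 0.0026, 0.0203],"spin":-0.6},
5
```

Call:
send_rows(
  motion=[
    {"travel": [-0.0018, 0.0027, 0.02], "spin": -0.6},
    {"travel": [-0.0018, 0.0027, 0.02], "spin": -0.6},
    {"travel": [-0.0018, 0.0027, 0.02], "spin": -0.6},
    {"travel": [-0.0018, 0.0027, 0.02], "spin": -0.6},
    {"travel": [-0.0018, 0.0027, 0.02], "spin": -0.6},
  ],
)

```text
time_s: 4.53
tcp_pos: [0.5971, -0.2272, 0.1206]
eef_rot: [-176.5, 0.6, -100.3]
contact_force: [0.9, -0.1, 0.0]
gripper_width: 0.0877
```

Call:
send_rows(
  motion=[
    {"travel": [0, 0, 0], "spin": 0},
  ],
)

```text
time_s: 4.62
tcp_pos: [0.5953, -0.2255, 0.1188]
eef_rot: [-176.7, 0.7, -100.2]
contact_force: [-0.8, 0.2, -0.9]
gripper_width: 0.0876
```

```bash
python3 - <<'E'
from h import *
st();plan([.5894,-.2298,.056],0,n=3)
E
```

```text
4.62 [ 0.5953 -0.2255  0.1188] [-176.69    0.67 -100.16] [ -3.4  20.1 -15.   -0.3 -51.5  -6.6] [-0.8  0.2 -0.9] 0.0876
{"travel":[0.002, 0.0029, 0.0208],"spin":0.0},{"travel":[0.002, 0.0029, 0.0208],"spin":0.0},{"travel":[0.002, 0.0029, 0.0208],"spin":0.0},3
```

Call:
send_rows(
  motion=[
    {"travel": [0.001, 0.0015, 0.008], "spin": 0},
    {"travel": [0.001, 0.0015, 0.008], "spin": 0},
    {"travel": [0.001, 0.0015, 0.008], "spin": 0},
    {"travel": [0.001, 0.0015, 0.008], "spin": 0},
    {"travel": [0, 0, 0], "spin": 0},
  ],
)

```text
time_s: 5.03
tcp_pos: [0.5942, -0.2275, 0.0919]
eef_rot: [-176.0, 0.7, -100.0]
contact_force: [-0.7, -0.1, -0.4]
gripper_width: 0.0877
```

```bash
python3 - <<'E'
from h import *
st();plan([.5894,-.2298,.056],0,n=4)
print(R.from_euler('xyz',r.get_state()["eef_rot"],degrees=True).as_matrix().round(3))
E
```

```text
5.03 [ 0.5942 -0.2275  0.0919] [-176.03    0.68  -99.97] [ -3.5  21.3 -17.3  -0.3 -47.4  -6.2] [-0.7 -0.1 -0.4] 0.0877
{"travel":[0.0009, 0.0017, 0.0089],"spin":0.0},{"travel":[0.0009, 0.0017, 0.0089],"spin":0.0},{"travel":[0.0009, 0.0017, 0.0089],"spin":0.0},{"travel":[0.0009, 0.0017, 0.0089],"spin":0.0},4
[[-0.173 -0.982  0.07 ]
 [-0.985  0.173 -0.   ]
 [-0.012 -0.069 -0.998]]
```

Call:
send_rows(
  motion=[
    {"travel": [0.001, 0.002, 0.009], "spin": 0},
    {"travel": [0.001, 0.002, 0.009], "spin": 0},
    {"travel": [0.001, 0.002, 0.009], "spin": 0},
    {"travel": [0.001, 0.002, 0.009], "spin": 0},
    {"travel": [0, 0, 0], "spin": 0},
  ],
)

```text
time_s: 5.45
tcp_pos: [0.5896, -0.2312, 0.054]
eef_rot: [-175.8, 0.7, -100.0]
contact_force: [0.1, 1.5, 6.5]
gripper_width: 0.0874
```

```bash
python3 - <<'E'
from h import *
st();plan([.5894,-.2298,.055],0,n=2)
E
```

```text
5.45 [ 0.5896 -0.2312  0.054 ] [-175.78    0.66  -99.98] [ -3.9  23.5 -19.9  -0.3 -42.3  -5.9] [0.1 1.5 6.5] 0.0874
{"travel":[-0.0007, 0.0002, -0.0005],"spin":0.0},{"travel":[-0.0007, 0.0002, -0.0005],"spin":0.0},2
```

Call:
send_rows(
  motion=[
    {"travel": [-0.0015, 0, -0.003], "spin": 0},
  ],
)

```text
time_s: 5.53
tcp_pos: [0.5892, -0.2298, 0.0559]
eef_rot: [-175.8, 0.7, -100.0]
contact_force: [-0.4, 0.7, -0.5]
gripper_width: 0.0873
```

Call:
send_rows(
  motion=[
    {"travel": [0, 0, 0], "spin": 0},
    {"travel": [0, 0, 0], "spin": 0},
    {"travel": [0, 0, 0], "spin": 0},
    {"travel": [0, 0, 0], "spin": 0},
    {"travel": [0, 0, 0], "spin": 0},
  ],
  gripper=-1,
  squeeze=30,
)

```text
time_s: 5.95
tcp_pos: [0.5885, -0.2298, 0.0542]
eef_rot: [-175.9, 0.6, -100.0]
contact_force: [2.1, 0.8, 1.2]
gripper_width: 0.0599
```

```bash
python3 - <<'E'
from h import *
st()
E
```

```text
5.95 [ 0.5885 -0.2298  0.0542] [-175.94    0.64 -100.  ] [ -3.8  23.4 -20.   -0.3 -42.5  -6. ] [2.1 0.8 1.2] 0.0599
```

Call:
send_rows(
  motion=[
    {"travel": [0, -0.0007, -0.01], "spin": 0},
    {"travel": [0, -0.0014, -0.02], "spin": 0},
    {"travel": [0, -0.0014, -0.02], "spin": 0},
    {"travel": [0, -0.0014, -0.02], "spin": 0},
    {"travel": [0, -0.0014, -0.02], "spin": 0},
  ],
)

```text
time_s: 6.37
tcp_pos: [0.5824, -0.2298, 0.1417]
eef_rot: [-176.9, 0.7, -100.1]
contact_force: [0.9, 0.3, -2.3]
gripper_width: 0.0569
```

Call:
send_rows(
  motion=[
    {"travel": [0, -0.0014, -0.02], "spin": 0},
    {"travel": [0, -0.0014, -0.02], "spin": 0},
    {"travel": [0, 0, 0], "spin": 0},
  ],
)

```text
time_s: 6.62
tcp_pos: [0.5832, -0.2307, 0.189]
eef_rot: [-176.6, 0.7, -100.1]
contact_force: [1.5, -0.3, -1.3]
gripper_width: 0.0569
```

```bash
python3 - <<'E'
from h import *
st(); p,d=r.capture("scene"); cv2.imwrite("pics/s2.png",cv2.resize(p[150:380,60:380],None,fx=2,fy=2)); z=r.get_state()["tcp_pos"][2];plan([.514,-.008,z],0,step=.025)
E
```

```text
6.62 [ 0.5832 -0.2307  0.189 ] [-176.64    0.68 -100.12] [ -4.   15.7 -11.3  -0.4 -59.6  -6. ] [ 1.5 -0.3 -1.3] 0.0569
{"travel":[-0.0207, 0.0106, -0.0003],"spin":0.0},{"travel":[-0.0207, 0.0106, -0.0003],"spin":0.0},{"travel":[-0.0207, 0.0106, -0.0003],"spin":0.0},{"travel":[-0.0207, 0.0106, -0.0003],"spin":0.0},{"travel":[-0.0207, 0.0106, -0.0003],"spin":0.0},
{"travel":[-0.0207, 0.0106, -0.0003],"spin":0.0},{"travel":[-0.0207, 0.0106, -0.0003],"spin":0.0},{"travel":[-0.0207, 0.0106, -0.0003],"spin":0.0},{"travel":[-0.0207, 0.0106, -0.0003],"spin":0.0},{"travel":[-0.0207, 0.0106, -0.0003],"spin":0.0},
10
```

View pics/s2.png

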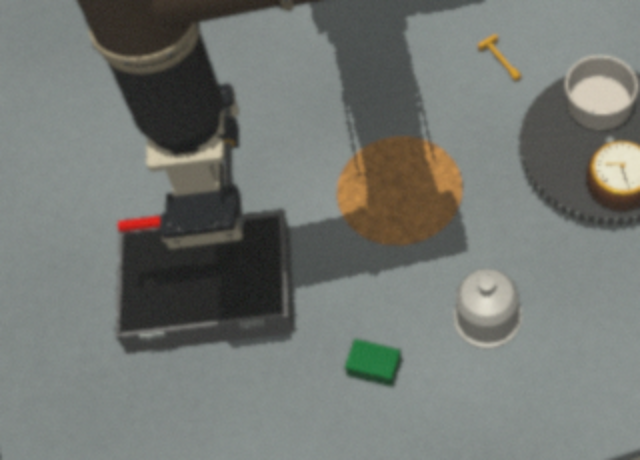

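The crop shows the cup lifted clear of the case, with the handle level at (140,225). On to the mat.

Call:
send_rows(
  motion=[
    {"travel": [-0.02, 0.0105, 0], "spin": 0},
    {"travel": [-0.02, 0.0105, 0], "spin": 0},
    {"travel": [-0.02, 0.0105, 0], "spin": 0},
    {"travel": [-0.02, 0.0105, 0], "spin": 0},
    {"travel": [-0.02, 0.0105, 0], "spin": 0},
  ],
)

```text
time_s: 7.08
tcp_pos: [0.5438, -0.122, 0.18]
eef_rot: [-177.2, 0.7, -100.6]
contact_force: [-0.4, 0.1, -3.0]
gripper_width: 0.0568
```

Call:
send_rows(
  motion=[
    {"travel": [-0.02, 0.0105, 0], "spin": 0},
    {"travel": [-0.02, 0.0105, 0], "spin": 0},
    {"travel": [-0.02, 0.0105, 0], "spin": 0},
    {"travel": [-0.02, 0.0105, 0], "spin": 0},
    {"travel": [0, 0, 0], "spin": 0},
  ],
)

```text
time_s: 7.5
tcp_pos: [0.509, -0.0298, 0.1729]
eef_rot: [-177.9, 0.7, -100.7]
contact_force: [-1.0, -0.0, -3.4]
gripper_width: 0.0571
```

```bash
python3 - <<'E'
from h import *
st(); plan([.514,-.008,.08],0,step=.02)
print(R.from_euler('xyz',r.get_state()["eef_rot"],degrees=True).as_matrix().round(3))
E
```

```text
7.5 [ 0.509  -0.0298  0.1729] [-177.86    0.67 -100.66] [ 19.1   6.1 -26.2   0.6 -55.5 -30.1] [-1.  -0.  -3.4] 0.0571
{"travel":[-0.0042, 0.0005, 0.0186],"spin":0.0},{"travel":[-0.0042, 0.0005, 0.0186],"spin":0.0},{"travel":[-0.0042, 0.0005, 0.0186],"spin":0.0},{"travel":[-0.0042, 0.0005, 0.0186],"spin":0.0},{"travel":[-0.0042, 0.0005, 0.0186],"spin":0.0},
5
[[-0.185 -0.982  0.039]
 [-0.983  0.185  0.005]
 [-0.012 -0.037 -0.999]]
```

Call:
send_rows(
  motion=[
    {"travel": [-0.004, 0.0005, 0.018], "spin": 0},
    {"travel": [-0.004, 0.0005, 0.018], "spin": 0},
    {"travel": [-0.004, 0.0005, 0.018], "spin": 0},
    {"travel": [-0.004, 0.0005, 0.018], "spin": 0},
    {"travel": [-0.004, 0.0005, 0.014], "spin": 0},
  ],
)

```text
time_s: 7.92
tcp_pos: [0.5114, -0.0076, 0.0842]
eef_rot: [-177.8, 0.8, -100.5]
contact_force: [-0.2, -0.1, -3.1]
gripper_width: 0.0574
```

Call:
send_rows(
  motion=[
    {"travel": [0, 0, 0.006], "spin": 0},
    {"travel": [0, 0, 0.006], "spin": 0},
    {"travel": [0, 0, 0], "spin": 0},
  ],
)

```text
time_s: 8.17
tcp_pos: [0.5082, -0.0086, 0.0669]
eef_rot: [-178.3, 0.5, -100.5]
contact_force: [-0.0, -0.3, -2.4]
gripper_width: 0.0573
```

```bash
python3 - <<'E'
from h import *
st()
E
```

```text
8.17 [ 0.5082 -0.0086  0.0669] [-178.3     0.52 -100.53] [ 21.6  13.6 -33.6   0.7 -41.  -32.6] [-0.  -0.3 -2.4] 0.0573
```

Call:
send_rows(
  motion=[
    {"travel": [0, -0.001, 0.006], "spin": 0},
    {"travel": [0, -0.001, 0.006], "spin": 0},
    {"travel": [0, -0.001, 0.006], "spin": 0},
  ],
)

```text
time_s: 8.42
tcp_pos: [0.5132, -0.0094, 0.0497]
eef_rot: [-178.1, 0.6, -100.5]
contact_force: [-0.0, 0.1, -3.4]
gripper_width: 0.057
```

Call:
send_rows(
  motion=[
    {"travel": [0, 0, 0.004], "spin": 0},
    {"travel": [0, 0, 0], "spin": 0},
  ],
)

```text
time_s: 8.58
tcp_pos: [0.5135, -0.0098, 0.0446]
eef_rot: [-178.1, 0.6, -100.6]
contact_force: [0.6, 0.2, -2.5]
gripper_width: 0.0573
```

Call:
send_rows(
  motion=[
    {"travel": [0, 0, 0.003], "spin": 0},
    {"travel": [0, 0, 0], "spin": 0},
  ],
)

```text
time_s: 8.75
tcp_pos: [0.5149, -0.0095, 0.0429]
eef_rot: [-178.0, 0.6, -100.5]
contact_force: [0.0, -0.6, -3.0]
gripper_width: 0.0565
```

Call:
send_rows(
  motion=[
    {"travel": [0, 0, 0.004], "spin": 0},
    {"travel": [0, 0, 0], "spin": 0},
  ],
)

```text
time_s: 8.92
tcp_pos: [0.517, -0.009, 0.0415]
eef_rot: [-177.8, 0.7, -100.4]
contact_force: [0.2, 0.0, -2.7]
gripper_width: 0.057
```

Call:
send_rows(
  motion=[
    {"travel": [0, 0, 0.003], "spin": 0},
    {"travel": [0, 0, 0], "spin": 0},
  ],
)

```text
time_s: 9.08
tcp_pos: [0.5185, -0.0086, 0.0406]
eef_rot: [-177.6, 0.8, -100.4]
contact_force: [0.8, 0.1, -2.9]
gripper_width: 0.0572
```

Call:
send_rows(
  motion=[
    {"travel": [0, 0, 0.003], "spin": 0},
    {"travel": [0, 0, 0], "spin": 0},
  ],
)

```text
time_s: 9.25
tcp_pos: [0.5199, -0.0083, 0.0395]
eef_rot: [-177.4, 0.8, -100.3]
contact_force: [-0.5, 0.0, -3.5]
gripper_width: 0.0569
```

Call:
send_rows(
  motion=[
    {"travel": [0, 0.003, 0.008], "spin": 0},
  ],
)

```text
time_s: 9.33
tcp_pos: [0.5195, -0.0074, 0.0338]
eef_rot: [-177.2, 0.9, -100.2]
contact_force: [-8.6, -0.0, 29.2]
gripper_width: 0.0571
```

Call:
send_rows(
  motion=[
    {"travel": [0, 0.003, 0.006], "spin": 0},
  ],
)

```text
time_s: 9.42
tcp_pos: [0.5179, -0.0068, 0.0293]
eef_rot: [-177.0, 0.9, -100.2]
contact_force: [-8.1, -1.7, 28.5]
gripper_width: 0.057
```

Call:
send_rows(
  motion=[
    {"travel": [0, 0.003, 0.005], "spin": 0},
  ],
)

```text
time_s: 9.5
tcp_pos: [0.5179, -0.006, 0.0265]
eef_rot: [-176.7, 1.0, -100.1]
contact_force: [-1.3, -5.1, 28.3]
gripper_width: 0.057
```

Call:
send_rows(
  motion=[
    {"travel": [0, 0, -0.004], "spin": 0},
  ],
)

```text
time_s: 9.58
tcp_pos: [0.5179, -0.0061, 0.0304]
eef_rot: [-176.7, 1.0, -100.0]
contact_force: [-0.6, 0.5, -2.8]
gripper_width: 0.0567
```

Call:
send_rows(
  motion=[
    {"travel": [0, 0, 0], "spin": 0},
    {"travel": [0, 0, 0], "spin": 0},
    {"travel": [0, 0, 0], "spin": 0},
    {"travel": [0, 0, 0], "spin": 0},
  ],
  gripper=1,
)

```text
time_s: 9.92
tcp_pos: [0.519, -0.0056, 0.0306]
eef_rot: [-176.5, 1.1, -100.0]
contact_force: [-0.1, -0.6, 0.1]
gripper_width: 0.0784
```

Call:
send_rows(
  motion=[
    {"travel": [0, 0, -0.02], "spin": 0},
    {"travel": [0, 0, -0.03], "spin": 0},
    {"travel": [0, 0, -0.04], "spin": 0},
    {"travel": [0, 0, -0.04], "spin": 0},
    {"travel": [0, 0, 0], "spin": 0},
  ],
)

```text
time_s: 10.33
tcp_pos: [0.5084, -0.0077, 0.1611]
eef_rot: [-177.1, 0.7, -100.1]
contact_force: [1.4, -0.5, 0.1]
gripper_width: 0.0877
```

```bash
python3 - <<'E'
from h import *
st(); p,P=wcloud(); cupfit(p,P,.064,[.514,-.008]); cv2.imwrite("pics/w3.png",p); st()
E
```

```text
10.33 [ 0.5084 -0.0077  0.1611] [-177.1     0.74 -100.06] [ 22.    6.2 -28.2   1.1 -52.8 -32.8] [ 1.4 -0.5  0.1] 0.0877
rim 1276 [ 0.5164 -0.0057  0.0279] z 0.0645
red 465 mean [ 0.4997 -0.093   0.0362] top z 0.0378
cup yaw -8.363041887135665
10.38 [ 0.5071 -0.0077  0.1581] [-177.27    0.73 -100.11] [ 22.    6.3 -28.4   1.1 -52.6 -32.8] [-0.8  1.1 -0.4] 0.0873
```

View pics/w3.png

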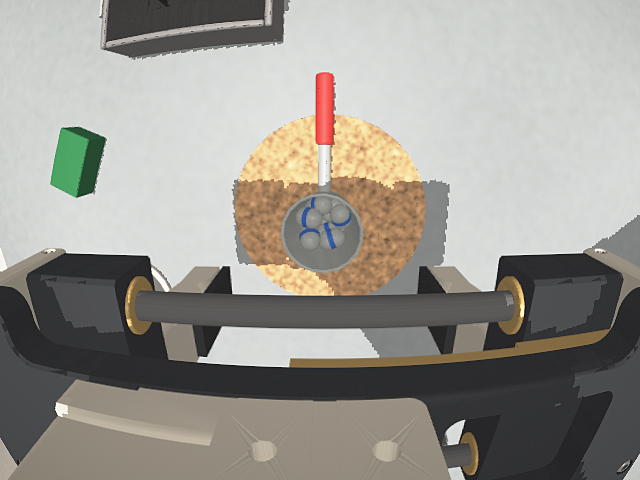

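The wrist view shows the cup standing upright on the cork with its rim at (322,230), all the capsules inside, and the red handle toward (325,105). Tool tilt is the open question. I'll try the arm's inner reach limit at azimuth −90°, where an inward tilt would point along +y, parallel to the handle.

```bash
python3 - <<'E'
from h import *
plan([.47,-.3,.30],0,step=.038)
plan([.15,-.5,.30],0,step=.038,start=[.47,-.3,.3])
plan([-.19,-.42,.30],0,step=.038,start=[.15,-.5,.3])
E
```

```text
{"travel":[0.0325, -0.0024, -0.0161],"spin":0.0},{"travel":[0.0325, -0.0024, -0.0161],"spin":0.0},{"travel":[0.0325, -0.0024, -0.0161],"spin":0.0},{"travel":[0.0325, -0.0024, -0.0161],"spin":0.0},{"travel":[0.0325, -0.0024, -0.0161],"spin":0.0},
{"travel":[0.0325, -0.0024, -0.0161],"spin":0.0},{"travel":[0.0325, -0.0024, -0.0161],"spin":0.0},{"travel":[0.0325, -0.0024, -0.0161],"spin":0.0},{"travel":[0.0325, -0.0024, -0.0161],"spin":0.0},9
{"travel":[0.0253, 0.0279, -0.0017],"spin":0.0},{"travel":[0.0253, 0.0279, -0.0017],"spin":0.0},{"travel":[0.0253, 0.0279, -0.0017],"spin":0.0},{"travel":[0.0253, 0.0279, -0.0017],"spin":0.0},{"travel":[0.0253, 0.0279, -0.0017],"spin":0.0},
{"travel":[0.0253, 0.0279, -0.0017],"spin":0.0},{"travel":[0.0253, 0.0279, -0.0017],"spin":0.0},{"travel":[0.0253, 0.0279, -0.0017],"spin":0.0},{"travel":[0.0253, 0.0279, -0.0017],"spin":0.0},{"travel":[0.0253, 0.0279, -0.0017],"spin":0.0},
10
{"travel":[-0.0019, 0.0348, -0.0016],"spin":0.0},{"travel":[-0.0019, 0.0348, -0.0016],"spin":0.0},{"travel":[-0.0019, 0.0348, -0.0016],"spin":0.0},{"travel":[-0.0019, 0.0348, -0.0016],"spin":0.0},{"travel":[-0.0019, 0.0348, -0.0016],"spin":0.0},
{"travel":[-0.0019, 0.0348, -0.0016],"spin":0.0},{"travel":[-0.0019, 0.0348, -0.0016],"spin":0.0},{"travel":[-0.0019, 0.0348, -0.0016],"spin":0.0},{"travel":[-0.0019, 0.0348, -0.0016],"spin":0.0},{"travel":[-0.0019, 0.0348, -0.0016],"spin":0.0},
10
```

Call:
send_rows(
  motion=[
    {"travel": [0.007, 0.04, -0.02], "spin": 0},
    {"travel": [0.007, 0.04, -0.02], "spin": 0},
    {"travel": [0.007, 0.04, 0], "spin": 0},
    {"travel": [0.007, 0.04, 0], "spin": 0},
    {"travel": [0.007, 0.04, 0], "spin": 0},
  ],
)

```text
time_s: 10.8
tcp_pos: [0.3051, -0.0076, 0.1798]
eef_rot: [-178.1, 0.0, -100.5]
contact_force: [-1.8, 2.6, 1.2]
gripper_width: 0.0875
```

```bash
python3 -c "
from h import *
st()"
```

```text
10.8 [ 0.3051 -0.0076  0.1798] [-1.7813e+02  3.0000e-02 -1.0045e+02] [ 39.8 -18.5 -46.3   1.6 -61.  -51. ] [-1.8  2.6  1.2] 0.0875
```

Call:
send_rows(
  motion=[
    {"travel": [0.007, 0.04, 0], "spin": 0},
    {"travel": [0.007, 0.04, 0], "spin": 0},
    {"travel": [0.007, 0.04, 0], "spin": 0},
  ],
)

```text
time_s: 11.05
tcp_pos: [0.2234, -0.0034, 0.1804]
eef_rot: [-178.4, -0.1, -100.8]
contact_force: [-0.4, 1.7, 0.4]
gripper_width: 0.0877
```

```bash
python3 -c "
from h import *
st()"
```

```text
11.05 [ 0.2234 -0.0034  0.1804] [-1.7837e+02 -6.0000e-02 -1.0075e+02] [ 63.9 -35.9 -52.6   1.7 -73.  -75.2] [-0.4  1.7  0.4] 0.0877
```

Call:
send_rows(
  motion=[
    {"travel": [0.039, 0.01, 0], "spin": 0},
    {"travel": [0.039, 0.01, 0], "spin": 0},
  ],
)

```text
time_s: 11.22
tcp_pos: [0.1912, -0.0698, 0.1793]
eef_rot: [-178.3, 0.0, -99.3]
contact_force: [0.8, -1.4, 0.8]
gripper_width: 0.0878
```

```bash
python3 -c "
from h import *
st()"
```

```text
11.22 [ 0.1912 -0.0698  0.1793] [-1.7834e+02  5.0000e-02 -9.9280e+01] [ 63.1 -47.  -54.1   1.6 -82.4 -72.6] [ 0.8 -1.4  0.8] 0.0878
```

Call:
send_rows(
  motion=[
    {"travel": [-0.035, 0.006, -0.02], "spin": 0},
    {"travel": [-0.035, 0.006, -0.02], "spin": 0},
    {"travel": [-0.035, 0.006, -0.02], "spin": 0},
    {"travel": [-0.035, 0.006, -0.02], "spin": 0},
    {"travel": [-0.035, 0.006, -0.02], "spin": 0},
  ],
)

```text
time_s: 11.63
tcp_pos: [0.1979, 0.06, 0.2537]
eef_rot: [-179.2, 0.9, -100.8]
contact_force: [-0.3, -0.1, 1.2]
gripper_width: 0.0874
```

Call:
send_rows(
  motion=[
    {"travel": [-0.035, 0.006, -0.02], "spin": 0},
    {"travel": [-0.035, 0.006, -0.02], "spin": 0},
    {"travel": [-0.035, 0.006, -0.02], "spin": 0},
    {"travel": [-0.035, 0.006, -0.02], "spin": 0},
    {"travel": [-0.035, 0.006, -0.02], "spin": 0},
  ],
)

```text
time_s: 12.05
tcp_pos: [0.1969, 0.2419, 0.3548]
eef_rot: [-179.3, 1.0, -100.3]
contact_force: [0.4, -0.7, 0.9]
gripper_width: 0.0881
```

Call:
send_rows(
  motion=[
    {"travel": [-0.035, 0.006, -0.02], "spin": 0},
    {"travel": [-0.035, 0.006, -0.02], "spin": 0},
    {"travel": [-0.035, 0.006, -0.02], "spin": 0},
    {"travel": [-0.035, 0.006, -0.02], "spin": 0},
    {"travel": [-0.035, 0.006, -0.02], "spin": 0},
  ],
)

```text
time_s: 12.47
tcp_pos: [0.1965, 0.4253, 0.4536]
eef_rot: [-179.4, 0.5, -100.3]
contact_force: [-0.1, 0.3, 0.9]
gripper_width: 0.0871
```

```bash
python3 - <<'E'
from h import *
st()
s=r.get_state()
D=[[20.6,.63,-70.1,.187,.648,.2256],[-.2,-5.6,-83.7,.4949,-.0896,.3775],[18.1,-6.5,-64.2,.5955,-.2447,.1983],[20.1,-15,-51.5,.5953,-.2255,.1188],[23.5,-19.9,-42.3,.5896,-.2312,.054],[15.7,-11.3,-59.6,.5832,-.2307,.189],[6.1,-26.2,-55.5,.509,-.0298,.1729],[13.6,-33.6,-41,.5082,-.0086,.0669],[6.2,-28.2,-52.8,.5084,-.0077,.1611],[-18.5,-46.3,-61,.3051,-.0076,.1798],[-35.9,-52.6,-73,.2234,-.0034,.1804],[-47,-54.1,-82.4,.1912,-.0698,.1793]]
j=s["joints"];D.append([j[1],j[2],j[4],*s["tcp_pos"]])
from scipy.optimize import least_squares
D=np.array(D);a=np.radians(D[:,:3]); e=a[:,1]-a[:,0]; t=e+a[:,2]  # elevation of tool
def f(q):
    off,a1,L2,L3,a3,d1,L6=q
    rho=a1+L2*np.sin(a[:,0])+L3*np.cos(e)-a3*np.sin(e)+L6*np.cos(t)
    z=d1+L2*np.cos(a[:,0])+L3*np.sin(e)+a3*np.cos(e)+L6*np.sin(t)
    sg=np.ones(len(D)); sg[11]=1
    rr=np.sqrt(np.maximum(D[:,3]**2+D[:,4]**2-off**2,0))
    return np.r_[rho-rr,z-D[:,5]]
best=least_squares(f,[.19,.05,.45,.45,0,.4,.25],loss='soft_l1',f_scale=.005)
print(best.x.round(4),np.abs(best.fun).max(),np.round(t*57.3,1))
print(R.from_euler('xyz',s["eef_rot"],degrees=True).as_matrix().round(3))
E
```

```text
12.47 [0.1965 0.4253 0.4536] [-179.37    0.49 -100.3 ] [  90.    -3.8   -0.     0.7  -93.4 -100.2] [-0.1  0.3  0.9] 0.0871
[ 0.2016 -0.0028  0.5921  0.4629  0.0065  0.1795  0.3544] 0.003316827766661895 [-90.1 -89.1 -88.8 -86.6 -85.7 -86.6 -87.8 -88.2 -87.2 -88.8 -89.7 -89.5
 -89.6]
[[-0.179 -0.984  0.012]
 [-0.984  0.179  0.006]
 [-0.009 -0.011 -1.   ]]
```

Call:
send_rows(
  motion=[
    {"travel": [-0.035, 0.006, -0.02], "spin": 0},
    {"travel": [-0.035, 0.006, -0.02], "spin": 0},
    {"travel": [-0.035, 0.006, -0.02], "spin": 0},
    {"travel": [-0.035, 0.006, -0.02], "spin": 0},
    {"travel": [-0.035, 0.006, -0.02], "spin": 0},
  ],
)

```text
time_s: 12.88
tcp_pos: [0.1965, 0.6098, 0.5499]
eef_rot: [-179.4, 0.0, -100.3]
contact_force: [-0.2, 1.9, 2.0]
gripper_width: 0.0876
```

Call:
send_rows(
  motion=[
    {"travel": [-0.035, 0.006, -0.02], "spin": 0},
    {"travel": [-0.035, 0.006, -0.02], "spin": 0},
    {"travel": [-0.035, 0.006, -0.02], "spin": 0},
    {"travel": [-0.04, 0.0065, 0], "spin": 0},
    {"travel": [-0.04, 0.0065, 0], "spin": 0},
  ],
)

```text
time_s: 13.3
tcp_pos: [0.1922, 0.7534, 0.5562]
eef_rot: [-178.6, 0.1, -100.3]
contact_force: [-0.1, 3.5, -3.8]
gripper_width: 0.0875
```

Call:
send_rows(
  motion=[
    {"travel": [-0.04, 0.0065, 0], "spin": 0},
    {"travel": [-0.04, 0.0065, 0], "spin": 0},
    {"travel": [-0.04, 0.0065, 0], "spin": 0},
  ],
)

```text
time_s: 13.55
tcp_pos: [0.1829, 0.8261, 0.498]
eef_rot: [-177.8, 2.4, -100.2]
contact_force: [-0.2, 0.4, 0.9]
gripper_width: 0.0878
```

```bash
python3 -c "
from h import *
st()"
```

```text
13.55 [0.1829 0.8261 0.498 ] [-177.84    2.39 -100.19] [  91.8   42.5   71.6    2.9 -117.1 -100.7] [-0.2  0.4  0.9] 0.0878
```

Call:
send_rows(
  motion=[
    {"travel": [-0.0417, 0, 0], "spin": 0},
    {"travel": [-0.0417, 0, 0], "spin": 0},
    {"travel": [-0.0417, 0, 0], "spin": 0},
    {"travel": [-0.0417, 0, 0], "spin": 0},
    {"travel": [-0.0417, 0, 0], "spin": 0},
  ],
)

```text
time_s: 13.97
tcp_pos: [0.1947, 0.9286, 0.4169]
eef_rot: [-176.6, 8.2, -99.6]
contact_force: [-0.6, 0.3, -0.2]
gripper_width: 0.0875
```

Call:
send_rows(
  motion=[
    {"travel": [-0.0417, 0, -0.02], "spin": 0},
    {"travel": [-0.0417, 0, -0.02], "spin": 0},
    {"travel": [-0.0417, 0, -0.02], "spin": 0},
    {"travel": [-0.0417, 0, -0.02], "spin": 0},
    {"travel": [-0.0417, 0, -0.02], "spin": 0},
  ],
)

```text
time_s: 14.38
tcp_pos: [0.1924, 0.9778, 0.4315]
eef_rot: [-175.0, 15.7, -98.8]
contact_force: [-0.5, -0.2, 0.1]
gripper_width: 0.0874
```

```bash
python3 -c "
from h import *
st()
print(R.from_euler('xyz',r.get_state()['eef_rot'],degrees=True).as_matrix().round(3))"
```

```text
14.38 [0.1924 0.9778 0.4315] [-175.01   15.71  -98.82] [  93.    49.2   71.6    8.1  -97.9 -100.3] [-0.5 -0.2  0.1] 0.0874
[[-0.148 -0.981  0.127]
 [-0.951  0.176  0.253]
 [-0.271 -0.084 -0.959]]
```

Call:
send_rows(
  motion=[
    {"travel": [-0.0417, 0.004, -0.012], "spin": 0},
    {"travel": [-0.0417, 0.004, -0.012], "spin": 0},
    {"travel": [-0.0417, 0.004, -0.012], "spin": 0},
    {"travel": [-0.0417, 0.004, -0.01], "spin": 0},
    {"travel": [-0.0417, 0.004, -0.01], "spin": 0},
  ],
)

```text
time_s: 14.8
tcp_pos: [0.1746, 1.0338, 0.4577]
eef_rot: [-173.5, 24.5, -97.8]
contact_force: [0.5, -0.4, 0.2]
gripper_width: 0.0877
```

Call:
send_rows(
  motion=[
    {"travel": [-0.0417, 0.004, -0.006], "spin": 0},
    {"travel": [-0.0417, 0.004, -0.006], "spin": 0},
    {"travel": [-0.0417, 0.004, -0.006], "spin": 0},
    {"travel": [-0.0417, 0.004, -0.003], "spin": 0},
    {"travel": [-0.0417, 0.004, -0.003], "spin": 0},
  ],
)

```text
time_s: 15.22
tcp_pos: [0.157, 1.0901, 0.4863]
eef_rot: [-171.9, 33.3, -96.4]
contact_force: [-0.3, 0.7, 0.5]
gripper_width: 0.0875
```

Call:
send_rows(
  motion=[
    {"travel": [-0.0417, 0.004, 0], "spin": 0},
    {"travel": [-0.0417, 0.004, 0], "spin": 0},
    {"travel": [-0.0417, 0.004, 0], "spin": 0},
    {"travel": [-0.0417, 0.004, 0], "spin": 0},
    {"travel": [-0.0417, 0.004, 0], "spin": 0},
  ],
)

```text
time_s: 15.63
tcp_pos: [0.1396, 1.1415, 0.5204]
eef_rot: [-170.0, 42.1, -94.4]
contact_force: [0.3, -0.1, -0.5]
gripper_width: 0.0879
```

```bash
python3 -c "
from h import *
st()
print(R.from_euler('xyz',r.get_state()['eef_rot'],degrees=True).as_matrix().round(3))"
```

```text
15.63 [0.1396 1.1415 0.5204] [-170.03   42.06  -94.37] [  98.1   51.2   71.6   19.1  -71.7 -105.9] [ 0.3 -0.1 -0.5] 0.0879
[[-0.057 -0.973  0.223]
 [-0.74   0.191  0.645]
 [-0.67  -0.129 -0.731]]
```

Call:
send_rows(
  motion=[
    {"travel": [-0.0417, 0.004, 0.003], "spin": 0},
    {"travel": [-0.0417, 0.004, 0.003], "spin": 0},
    {"travel": [-0.0417, 0.004, 0.004], "spin": 0},
    {"travel": [-0.0417, 0.004, 0.005], "spin": 0},
    {"travel": [-0.0417, 0.004, 0.006], "spin": 0},
  ],
)

```text
time_s: 16.05
tcp_pos: [0.1218, 1.1846, 0.5635]
eef_rot: [-167.5, 50.7, -91.6]
contact_force: [0.1, 0.9, 0.2]
gripper_width: 0.0879
```

Call:
send_rows(
  motion=[
    {"travel": [-0.0417, 0.004, 0.007], "spin": 0},
    {"travel": [-0.0417, 0.004, 0.008], "spin": 0},
    {"travel": [-0.0417, 0.004, 0.009], "spin": 0},
    {"travel": [-0.0417, 0.004, 0.01], "spin": 0},
    {"travel": [-0.0417, 0.004, 0.01], "spin": 0},
  ],
)

```text
time_s: 16.47
tcp_pos: [0.1036, 1.2195, 0.6113]
eef_rot: [-163.8, 59.0, -87.5]
contact_force: [-0.6, 0.1, -0.6]
gripper_width: 0.0874
```

```bash
cat >> h.py <<'E'
def fk(q):  # q deg -> tcp pos, tool z direction (fitted model, j4 general)
    off,a1,L2,L3,a3,d1,L6=FK
    j=np.radians(q)
    e=j[2]-j[1]
    rho=a1+L2*np.sin(j[1])+L3*np.cos(e)-a3*np.sin(e); z=d1+L2*np.cos(j[1])+L3*np.sin(e)+a3*np.cos(e)
    A=R.from_euler('z',j[0]); 
    # forearm frame: X along forearm, Z up-perp ; j4 about forearm, j5 about lateral
    F=A*R.from_euler('y',-e)*R.from_euler('x',S4*j[3])*R.from_euler('y',-j[4])
    w=A.apply([rho,-off,z]); t=F.apply([1,0,0]); return w+L6*t,t,F
FK=[.2016,-.0028,.5921,.4629,.0065,.1795,.3544]; S4=1
E
python3 - <<'E'
import h
from h import *
st();s=r.get_state();M=R.from_euler('xyz',s['eef_rot'],degrees=True);print(M.as_matrix().round(3))
for sg in(1,-1):
    h.S4=sg; p,t,F=fk(s["joints"]); print(sg,p.round(3),t.round(3))
E
```

```text
16.47 [0.1036 1.2195 0.6113] [-163.84   58.97  -87.54] [ 100.    52.7   71.6   28.1  -54.7 -111.3] [-0.6  0.1 -0.6] 0.0874
[[ 0.022 -0.97   0.243]
 [-0.515  0.197  0.834]
 [-0.857 -0.143 -0.495]]
1 [-0.141  1.174  0.518] [-0.514  0.7   -0.495]
-1 [0.127 1.221 0.518] [ 0.243  0.834 -0.495]
```

```bash
cat > ik.py <<'E'
from h import *
from scipy.optimize import least_squares
lo=np.array([-176,-82,-58.2,-173.8,-174.7,-.2]);lo[5]=-173.6;hi=np.array([176,121.7,71.7,95.5,-.2,173.6])
def fk(q,P):
    off,a1,L2,L3,a3,d1,L6,b,c=P; j=np.radians(q); e=j[2]-j[1]
    A=R.from_euler('z',j[0]); G=A*R.from_euler('y',-e); F=G*R.from_euler('x',-j[3])*R.from_euler('y',-j[4])
    w=A.apply([a1+L2*np.sin(j[1]),-off,d1+L2*np.cos(j[1])])+G.apply([L3,0,a3])
    return w+F.apply([L6,c,b]),F*R.from_euler('x',-j[5])
D=[[90.4,20.6,.63,0,-70.1,-16.5,.187,.648,.2256],[12,-.2,-5.6,-.2,-83.7,-10.7,.4949,-.0896,.3775],[-5.3,18.1,-6.5,-.5,-64.2,-8.7,.5955,-.2447,.1983],[-3.9,23.5,-19.9,-.3,-42.3,-5.9,.5896,-.2312,.054],[21.6,13.6,-33.6,.7,-41,-32.6,.5082,-.0086,.0669],[39.8,-18.5,-46.3,1.6,-61,-51,.3051,-.0076,.1798],[90,-3.8,0,.7,-93.4,-100.2,.1965,.4253,.4536],[91.8,42.5,71.6,2.9,-117.1,-100.7,.1829,.8261,.498],[93,49.2,71.6,8.1,-97.9,-100.3,.1924,.9778,.4315],[98.1,51.2,71.6,19.1,-71.7,-105.9,.1396,1.1415,.5204],[100,52.7,71.6,28.1,-54.7,-111.3,.1036,1.2195,.6113]]
D=np.array(D)
s=least_squares(lambda P:np.ravel([fk(d[:6],P)[0]-d[6:] for d in D]),[.2,0,.59,.46,0,.2,.35,0.05,0])
P=s.x
# tool frame offset from F frame
s0=r.get_state(); M0=R.from_euler('xyz',s0['eef_rot'],degrees=True)
C=fk(s0["joints"],P)[1].inv()*M0
def solve(pos,M,q0):
    f=lambda q:np.r_[(fk(q,P)[0]-pos)*1e2,((fk(q,P)[1]*C)*M.inv()).as_rotvec()*30]
    o=least_squares(f,np.clip(q0,lo+.01,hi-.01),bounds=(lo,hi)); return o.x,np.abs(o.fun).max()
E
python3 - <<'E'
from ik import *
print(P.round(4),np.abs(s.fun).max())
M=M0*R.from_euler('z',9.5,degrees=True);t=M.as_matrix()[:,2];print(M.as_matrix().round(3))
g=np.array([.4997,-.093,.031])+.019*t; q=s0["joints"]
for n,w in [("in",[.2,.9,.5]),("in2",[.3,.5,.45]),("mid",[.4,.2,.4]),("up",g-.12*t),("grip",g),("lift",g+[0,0,.25]),("dish",[.48,.2,.25])]:
    q,e=solve(np.array(w),M,q); print(n,np.round(w,3),q.round(0),round(e,2))
E
```

```text
[ 8.700e-03 -4.500e-03  6.009e-01  4.637e-01 -4.000e-04  1.998e-01
  3.784e-01  4.500e-03 -1.831e-01] 0.0008208333313477478
[[-0.138 -0.96   0.243]
 [-0.475  0.279  0.834]
 [-0.869 -0.    -0.495]]
in [0.2 0.9 0.5] [  83.   11.  -20.   79.   -8. -174.] 1.22
in2 [0.3  0.5  0.45] [  75.  -22.  -50.   36.   -2. -127.] 0.0
mid [0.4 0.2 0.4] [ -3. -13. -18. -61. -76.  -2.] 0.0
up [ 0.475 -0.177  0.081] [-41.  36.  -4. -52. -87.  46.] 0.0
grip [ 0.504 -0.077  0.022] [-33.  39. -10. -58. -78.  50.] 0.0
lift [ 0.504 -0.077  0.272] [-33.  18.  -4. -57. -93.  27.] 0.0
dish [0.48 0.2  0.25] [ -5.   6. -21. -67. -68.  19.] 0.0
```

```bash
python3 - <<'E'
from ik import *
M=M0*R.from_euler('z',9.5,degrees=True);t=M.as_matrix()[:,2]
g=np.array([.4997,-.093,.031])+.019*t; up=g-.12*t
def run(ws):
    q=s0["joints"];p=s0["tcp_pos"];out=[];tot=0
    for w in ws:
        w=np.array(w);n=int(np.ceil(np.linalg.norm(w-p)/.038));tot+=n;mx=0;me=0;m5=-180
        for i in range(1,n+1):
            q2,e=solve(p+(w-p)*i/n,M,q);mx=max(mx,abs(q2-q).max());me=max(me,e);m5=max(m5,q2[4]);q=q2
        out.append((w.round(2).tolist(),n,q.round(0).tolist(),"dq%.0f err%.2f j5 %.0f"%(mx,me,m5)));p=w
    print(tot,*out,sep="\n")
run([[.25,1.0,.75],[.5,.6,.7],[.52,.2,.5],up])
run([[.2,1.0,.6],[.45,.7,.55],[.5,.2,.4],up])
E
```

```text
48
([0.25, 1.0, 0.75], 8, [92.0, 25.0, 41.0, 21.0, -49.0, -113.0], 'dq12 err0.00 j5 -46')
([0.5, 0.6, 0.7], 13, [56.0, 0.0, 18.0, -20.0, -50.0, -68.0], 'dq5 err0.00 j5 -41')
([0.52, 0.2, 0.5], 12, [-1.0, -4.0, 1.0, -59.0, -80.0, -12.0], 'dq6 err0.00 j5 -51')
([0.48, -0.18, 0.08], 15, [-41.0, 36.0, -4.0, -52.0, -87.0, 46.0], 'dq5 err0.00 j5 -81')
46
([0.2, 1.0, 0.6], 7, [93.0, 20.0, 7.0, 43.0, -24.0, -140.0], 'dq21 err0.00 j5 -24')
([0.45, 0.7, 0.55], 11, [68.0, 3.0, -1.0, -11.0, -26.0, -77.0], 'dq9 err0.00 j5 -17')
([0.5, 0.2, 0.4], 14, [-2.0, -3.0, -9.0, -61.0, -75.0, -1.0], 'dq6 err0.00 j5 -27')
([0.48, -0.18, 0.08], 14, [-41.0, 36.0, -4.0, -52.0, -87.0, 46.0], 'dq5 err0.00 j5 -77')
```

```bash
python3 - <<'E'
from h import *
plan([.25,1.0,.75],9.5,n=8); 
E
```

```text
{"travel":[-0.0003, -0.0256, -0.027],"spin":1.2},{"travel":[-0.0009, -0.0256, -0.027],"spin":1.2},{"travel":[-0.0014, -0.0256, -0.027],"spin":1.2},{"travel":[-0.0019, -0.0256, -0.027],"spin":1.2},{"travel":[-0.0024, -0.0255, -0.027],"spin":1.2},
{"travel":[-0.003, -0.0255, -0.027],"spin":1.2},{"travel":[-0.0035, -0.0254, -0.027],"spin":1.2},{"travel":[-0.004, -0.0253, -0.027],"spin":1.2},8
```

Call:
send_rows(
  motion=[
    {"travel": [0, -0.0255, -0.027], "spin": 1.2},
    {"travel": [-0.001, -0.0255, -0.027], "spin": 1.2},
    {"travel": [-0.001, -0.0255, -0.027], "spin": 1.2},
    {"travel": [-0.002, -0.0255, -0.027], "spin": 1.2},
    {"travel": [-0.0025, -0.0255, -0.027], "spin": 1.2},
  ],
)

```text
time_s: 16.88
tcp_pos: [0.1804, 1.1084, 0.6451]
eef_rot: [-172.6, 57.7, -97.4]
contact_force: [-0.1, 0.7, 0.9]
gripper_width: 0.0876
```

Call:
send_rows(
  motion=[
    {"travel": [-0.003, -0.0255, -0.027], "spin": 1.2},
    {"travel": [-0.0035, -0.0255, -0.027], "spin": 1.2},
    {"travel": [-0.004, -0.0255, -0.027], "spin": 1.2},
  ],
)

```text
time_s: 17.13
tcp_pos: [0.2375, 1.0267, 0.697]
eef_rot: [-178.5, 57.7, -104.3]
contact_force: [0.6, -0.5, 0.8]
gripper_width: 0.0875
```

```bash
python3 - <<'E'
from h import *
st()
print(R.from_euler('xyz',r.get_state()['eef_rot'],degrees=True).as_matrix().round(3))
plan([.5,.6,.7],0); plan([.5,.15,.5],0,start=[.5,.6,.7]);plan([.475,-.177,.22],0,start=[.5,.15,.5])
E
```

```text
17.13 [0.2375 1.0267 0.697 ] [-178.46   57.69 -104.26] [  92.4   27.1   39.1   21.2  -47.7 -113.8] [ 0.6 -0.5  0.8] 0.0875
[[-0.132 -0.963  0.234]
 [-0.518  0.268  0.812]
 [-0.845 -0.014 -0.534]]
{"travel":[0.0141, -0.0283, -0.022],"spin":0.0},{"travel":[0.0141, -0.0283, -0.022],"spin":0.0},{"travel":[0.0141, -0.0283, -0.022],"spin":0.0},{"travel":[0.0141, -0.0283, -0.022],"spin":0.0},{"travel":[0.0141, -0.0283, -0.022],"spin":0.0},
{"travel":[0.0141, -0.0283, -0.022],"spin":0.0},{"travel":[0.0141, -0.0283, -0.022],"spin":0.0},{"travel":[0.0141, -0.0283, -0.022],"spin":0.0},{"travel":[0.0141, -0.0283, -0.022],"spin":0.0},{"travel":[0.0141, -0.0283, -0.022],"spin":0.0},
{"travel":[0.0141, -0.0283, -0.022],"spin":0.0},{"travel":[0.0141, -0.0283, -0.022],"spin":0.0},{"travel":[0.0141, -0.0283, -0.022],"spin":0.0},13
{"travel":[0.0309, -0.0091, -0.0199],"spin":0.0},{"travel":[0.0309, -0.0091, -0.0199],"spin":0.0},{"travel":[0.0309, -0.0091, -0.0199],"spin":0.0},{"travel":[0.0309, -0.0091, -0.0199],"spin":0.0},{"travel":[0.0309, -0.0091, -0.0199],"spin":0.0},
{"travel":[0.0309, -0.0091, -
[... 210 characters left out ...]
:0.0},
{"travel":[0.0309, -0.0091, -0.0199],"spin":0.0},{"travel":[0.0309, -0.0091, -0.0199],"spin":0.0},{"travel":[0.0309, -0.0091, -0.0199],"spin":0.0},13
{"travel":[0.0372, -0.0054, -0.0111],"spin":0.0},{"travel":[0.0372, -0.0054, -0.0111],"spin":0.0},{"travel":[0.0372, -0.0054, -0.0111],"spin":0.0},{"travel":[0.0372, -0.0054, -0.0111],"spin":0.0},{"travel":[0.0372, -0.0054, -0.0111],"spin":0.0},
{"travel":[0.0372, -0.0054, -0.0111],"spin":0.0},{"travel":[0.0372, -0.0054, -0.0111],"spin":0.0},{"travel":[0.0372, -0.0054, -0.0111],"spin":0.0},{"travel":[0.0372, -0.0054, -0.0111],"spin":0.0},{"travel":[0.0372, -0.0054, -0.0111],"spin":0.0},
{"travel":[0.0372, -0.0054, -0.0111],"spin":0.0},11
```

Call:
send_rows(
  motion=[
    {"travel": [0.014, -0.028, -0.022], "spin": 0},
    {"travel": [0.014, -0.028, -0.022], "spin": 0},
    {"travel": [0.014, -0.028, -0.022], "spin": 0},
    {"travel": [0.014, -0.028, -0.022], "spin": 0},
    {"travel": [0.014, -0.028, -0.022], "spin": 0},
  ],
)

```text
time_s: 17.55
tcp_pos: [0.3401, 0.8571, 0.7007]
eef_rot: [-178.6, 58.0, -104.3]
contact_force: [1.3, -0.6, 1.0]
gripper_width: 0.0878
```

Call:
send_rows(
  motion=[
    {"travel": [0.014, -0.028, -0.022], "spin": 0},
    {"travel": [0.014, -0.028, -0.022], "spin": 0},
    {"travel": [0.014, -0.028, -0.022], "spin": 0},
    {"travel": [0.014, -0.028, -0.022], "spin": 0},
    {"travel": [0.014, -0.028, -0.022], "spin": 0},
  ],
)

```text
time_s: 17.97
tcp_pos: [0.4421, 0.6859, 0.6996]
eef_rot: [-178.5, 58.1, -104.1]
contact_force: [1.4, 0.5, 1.0]
gripper_width: 0.088
```

Call:
send_rows(
  motion=[
    {"travel": [0.014, -0.028, -0.022], "spin": 0},
    {"travel": [0.014, -0.028, -0.022], "spin": 0},
    {"travel": [0.031, -0.009, -0.02], "spin": 0},
    {"travel": [0.031, -0.009, -0.02], "spin": 0},
    {"travel": [0.031, -0.009, -0.02], "spin": 0},
  ],
)

```text
time_s: 18.38
tcp_pos: [0.4867, 0.5099, 0.6534]
eef_rot: [-178.1, 58.4, -103.8]
contact_force: [1.4, -0.8, 0.9]
gripper_width: 0.0875
```

Call:
send_rows(
  motion=[
    {"travel": [0.031, -0.009, -0.02], "spin": 0},
    {"travel": [0.031, -0.009, -0.02], "spin": 0},
    {"travel": [0.031, -0.009, -0.02], "spin": 0},
    {"travel": [0.031, -0.009, -0.02], "spin": 0},
    {"travel": [0.031, -0.009, -0.02], "spin": 0},
  ],
)

```text
time_s: 18.8
tcp_pos: [0.4839, 0.3302, 0.5717]
eef_rot: [-177.7, 58.7, -103.4]
contact_force: [2.6, -1.0, -0.3]
gripper_width: 0.0876
```

```bash
python3 - <<'E'
from h import *
st()
print(R.from_euler('xyz',r.get_state()['eef_rot'],degrees=True).as_matrix().round(3))
plan([.5,.0,.4],0); plan([.475,-.177,.22],0,start=[.5,.0,.4])
E
```

```text
18.8 [0.4839 0.3302 0.5717] [-177.72   58.74 -103.43] [ 22.3 -10.7   3.4 -46.7 -67.1 -33. ] [ 2.6 -1.  -0.3] 0.0876
[[-0.121 -0.964  0.237]
 [-0.505  0.265  0.822]
 [-0.855 -0.021 -0.518]]
{"travel":[0.0311, -0.0099, -0.0178],"spin":0.0},{"travel":[0.0311, -0.0099, -0.0178],"spin":0.0},{"travel":[0.0311, -0.0099, -0.0178],"spin":0.0},{"travel":[0.0311, -0.0099, -0.0178],"spin":0.0},{"travel":[0.0311, -0.0099, -0.0178],"spin":0.0},
{"travel":[0.0311, -0.0099, -0.0178],"spin":0.0},{"travel":[0.0311, -0.0099, -0.0178],"spin":0.0},{"travel":[0.0311, -0.0099, -0.0178],"spin":0.0},{"travel":[0.0311, -0.0099, -0.0178],"spin":0.0},{"travel":[0.0311, -0.0099, -0.0178],"spin":0.0},
10
{"travel":[0.0352, -0.0027, -0.0083],"spin":0.0},{"travel":[0.0352, -0.0027, -0.0083],"spin":0.0},{"travel":[0.0352, -0.0027, -0.0083],"spin":0.0},{"travel":[0.0352, -0.0027, -0.0083],"spin":0.0},{"travel":[0.0352, -0.0027, -0.0083],"spin":0.0},
{"travel":[0.0352, -0.0027, -0.0083],"spin":0.0},{"travel":[0.0352, -0.0027, -0.0083],"spin":0.0},7
```

Orientation holds well. Continuing.

Call:
send_rows(
  motion=[
    {"travel": [0.031, -0.01, -0.018], "spin": 0},
    {"travel": [0.031, -0.01, -0.018], "spin": 0},
    {"travel": [0.031, -0.01, -0.018], "spin": 0},
    {"travel": [0.031, -0.01, -0.018], "spin": 0},
    {"travel": [0.031, -0.01, -0.018], "spin": 0},
  ],
)

```text
time_s: 19.22
tcp_pos: [0.4894, 0.157, 0.4862]
eef_rot: [-176.8, 59.1, -102.8]
contact_force: [1.9, 1.3, -0.0]
gripper_width: 0.0875
```

Call:
send_rows(
  motion=[
    {"travel": [0.031, -0.01, -0.018], "spin": 0},
    {"travel": [0.031, -0.01, -0.018], "spin": 0},
    {"travel": [0.031, -0.01, -0.018], "spin": 0},
    {"travel": [0.031, -0.01, -0.018], "spin": 0},
    {"travel": [0.031, -0.01, -0.018], "spin": 0},
  ],
)

```text
time_s: 19.63
tcp_pos: [0.4965, -0.0175, 0.3969]
eef_rot: [-176.4, 59.3, -102.8]
contact_force: [1.7, 0.0, 0.2]
gripper_width: 0.0875
```

Call:
send_rows(
  motion=[
    {"travel": [0.035, -0.0025, -0.0085], "spin": 0},
    {"travel": [0.035, -0.0025, -0.0085], "spin": 0},
    {"travel": [0.035, -0.0025, -0.0085], "spin": 0},
    {"travel": [0.035, -0.0025, -0.0085], "spin": 0},
  ],
)

```text
time_s: 19.97
tcp_pos: [0.4817, -0.126, 0.2894]
eef_rot: [-176.1, 59.2, -102.9]
contact_force: [0.6, -0.1, -0.3]
gripper_width: 0.0876
```

```bash
python3 - <<'E'
from h import *
st()
M=R.from_euler('xyz',r.get_state()['eef_rot'],degrees=True).as_matrix();print(M.round(3))
t=M[:,2]; g=np.array([.4997,-.093,.031])+.019*t; print(g, g-.1*t)
plan(g-.1*t,0,step=.03)
E
```

```text
19.97 [ 0.4817 -0.126   0.2894] [-176.13   59.17 -102.87] [-37.5  17.2  -0.8 -54.4 -97.1  28.1] [ 0.6 -0.1 -0.3] 0.0876
[[-0.114 -0.96   0.257]
 [-0.5    0.279  0.82 ]
 [-0.859 -0.035 -0.511]]
[ 0.50457722 -0.07741744  0.02128421] [ 0.47890764 -0.15943091  0.07241994]
{"travel":[0.0254, 0.0001, 0.0103],"spin":0.0},{"travel":[0.0254, 0.0001, 0.0103],"spin":0.0},{"travel":[0.0254, 0.0001, 0.0103],"spin":0.0},{"travel":[0.0254, 0.0001, 0.0103],"spin":0.0},{"travel":[0.0254, 0.0001, 0.0103],"spin":0.0},
{"travel":[0.0254, 0.0001, 0.0103],"spin":0.0},{"travel":[0.0254, 0.0001, 0.0103],"spin":0.0},{"travel":[0.0254, 0.0001, 0.0103],"spin":0.0},8
```

Call:
send_rows(
  motion=[
    {"travel": [0.0255, 0, 0.0105], "spin": 0.4},
    {"travel": [0.0255, 0, 0.0105], "spin": 0.4},
    {"travel": [0.0255, 0, 0.0105], "spin": 0.4},
    {"travel": [0.0255, 0, 0.0105], "spin": 0.4},
    {"travel": [0.0255, 0, 0.0105], "spin": 0.4},
  ],
)

```text
time_s: 20.38
tcp_pos: [0.4774, -0.1533, 0.1423]
eef_rot: [-179.9, 59.0, -107.6]
contact_force: [0.8, 0.2, -0.1]
gripper_width: 0.088
```

Call:
send_rows(
  motion=[
    {"travel": [0.025, 0, 0.01], "spin": 0.4},
    {"travel": [0.025, 0, 0.01], "spin": 0},
    {"travel": [0, 0, 0], "spin": 0},
  ],
)

```text
time_s: 20.63
tcp_pos: [0.4722, -0.161, 0.08]
eef_rot: [178.2, 59.0, -109.6]
contact_force: [-0.4, 0.0, -0.7]
gripper_width: 0.0875
```

```bash
python3 - <<'E'
from h import *
st()
p,P=wcloud(); cv2.imwrite("pics/w4.png",p); 
h=P[red(p)]; print(len(h),np.nanmedian(h,0).round(4)); st()
M=R.from_euler('xyz',r.get_state()['eef_rot'],degrees=True).as_matrix();print(M.round(3))
t=M[:,2]; g=np.array([.4997,-.093,.031])+.019*t; print(g, g-.1*t)
plan(g-.03*t,0,step=.015)
E
```

```text
20.63 [ 0.4722 -0.161   0.08  ] [ 178.24   59.03 -109.58] [-40.3  34.5  -6.6 -52.6 -84.9  44.8] [-0.4  0.  -0.7] 0.0875
418 [ 0.4973 -0.1174  0.0335]
20.68 [ 0.4729 -0.1612  0.0822] [ 178.44   59.02 -109.38] [-40.3  34.4  -6.6 -52.6 -85.   44.6] [ 0.5  0.7 -0.3] 0.0879
[[-0.171 -0.951  0.259]
 [-0.486  0.31   0.817]
 [-0.857  0.014 -0.515]]
[ 0.50461629 -0.07746782  0.02122343] [ 0.47874109 -0.15921615  0.07267908]
{"travel":[0.001, -0.0009, 0.013],"spin":0.0},{"travel":[0.001, -0.0009, 0.013],"spin":0.0},{"travel":[0.001, -0.0009, 0.013],"spin":0.0},{"travel":[0.001, -0.0009, 0.013],"spin":0.0},{"travel":[0.001, -0.0009, 0.013],"spin":0.0},
{"travel":[0.001, -0.0009, 0.013],"spin":0.0},6
```

View pics/w4.png

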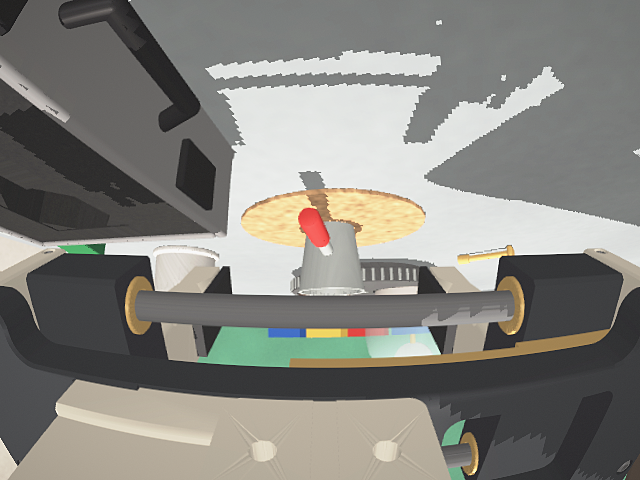

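The wrist view shows the red handle end at (313,225) between the open jaws, with the cup and mat behind it and the case at left. The camera sits on the underside of the tilted tool, so I'll check its clearance.

```bash
python3 - <<'E'
from h import *
s=r.get_state();M=R.from_euler('xyz',s['eef_rot'],degrees=True).as_matrix()
k,C,o=T("wrist"); print("cam in tool",(M.T@(o-s["tcp_pos"])).round(4),"axis in tool",(M.T@C[:,2]).round(2),o.round(3), "final z",(o[2]-s["tcp_pos"][2]+.021).round(3))
E
```

```text
cam in tool [ 0.0672 -0.0005 -0.158 ] axis in tool [-0.26 -0.    0.97] [ 0.421 -0.323  0.106] final z 0.045
```

```bash
python3 - <<'E'
from h import *
plan([.508,-.061,.095],-7.5,n=6)
E
```

```text
{"travel":[-0.0109, -0.0004, 0.0141],"spin":-1.2},{"travel":[-0.0109, -0.0006, 0.0141],"spin":-1.2},{"travel":[-0.0109, -0.0008, 0.0141],"spin":-1.2},{"travel":[-0.0109, -0.0011, 0.0141],"spin":-1.2},{"travel":[-0.0109, -0.0013, 0.0141],"spin":-1.2},
{"travel":[-0.0108, -0.0016, 0.0141],"spin":-1.2},6
```

Call:
send_rows(
  motion=[
    {"travel": [-0.011, -0.0005, 0.014], "spin": -1.2},
    {"travel": [-0.011, -0.0005, 0.014], "spin": -1.2},
    {"travel": [-0.011, -0.001, 0.014], "spin": -1.2},
    {"travel": [-0.011, -0.001, 0.014], "spin": -1.2},
    {"travel": [-0.011, -0.0015, 0.014], "spin": -1.2},
  ],
  gripper=0,
)

```text
time_s: 21.1
tcp_pos: [0.5061, -0.0759, 0.0996]
eef_rot: [-170.3, 58.4, -96.7]
contact_force: [0.5, 0.4, 0.1]
gripper_width: 0.0599
```

Call:
send_rows(
  motion=[
    {"travel": [-0.011, -0.0015, 0.014], "spin": -1.2},
    {"travel": [0, 0, 0], "spin": 0},
  ],
)

```text
time_s: 21.27
tcp_pos: [0.5146, -0.0538, 0.1076]
eef_rot: [-167.2, 58.0, -93.1]
contact_force: [0.1, 0.0, 0.1]
gripper_width: 0.0477
```

```bash
python3 - <<'E'
from h import *
st()
M=R.from_euler('xyz',r.get_state()['eef_rot'],degrees=True).as_matrix();print(M.round(3))
g=np.array([.5029,-.0764,.032])+.019*M[:,2]; print(g)
plan(g+[0,0,.03],0,n=4); plan(g,0,n=3,start=g+[0,0,.03])
E
```

```text
21.27 [ 0.5146 -0.0538  0.1076] [-167.22   58.    -93.12] [-30.6  28.8 -11.2 -58.4 -79.   48.2] [0.1 0.  0.1] 0.0477
[[-0.029 -0.964  0.266]
 [-0.529  0.24   0.814]
 [-0.848 -0.117 -0.517]]
[ 0.50795122 -0.06093734  0.0221821 ]
{"travel":[0.0127, 0.0028, 0.0053],"spin":0.0},{"travel":[0.0127, 0.0028, 0.0053],"spin":0.0},{"travel":[0.0127, 0.0028, 0.0053],"spin":0.0},{"travel":[0.0127, 0.0028, 0.0053],"spin":0.0},4
{"travel":[0.0085, 0.0012, 0.0052],"spin":0.0},{"travel":[0.0085, 0.0012, 0.0052],"spin":0.0},{"travel":[0.0085, 0.0012, 0.0052],"spin":0.0},3
```

Call:
send_rows(
  motion=[
    {"travel": [0.0125, 0.003, 0.005], "spin": 0},
    {"travel": [0.0125, 0.003, 0.005], "spin": 0},
    {"travel": [0.0125, 0.003, 0.005], "spin": 0},
    {"travel": [0.0125, 0.003, 0.005], "spin": 0},
  ],
)

```text
time_s: 21.6
tcp_pos: [0.5116, -0.0587, 0.0622]
eef_rot: [-165.0, 57.4, -90.8]
contact_force: [0.6, 0.5, -0.6]
gripper_width: 0.0438
```

Call:
send_rows(
  motion=[
    {"travel": [0, 0, 0], "spin": 0},
  ],
)

```text
time_s: 21.68
tcp_pos: [0.5108, -0.0583, 0.0609]
eef_rot: [-165.2, 57.5, -91.0]
contact_force: [0.0, -0.4, -0.8]
gripper_width: 0.044
```

```bash
python3 - <<'E'
from h import *
st()
M=R.from_euler('xyz',r.get_state()['eef_rot'],degrees=True).as_matrix();print(M[2].round(3))
g=np.array([.5029,-.0764,.032])+.019*M[:,2]; print(g)
plan(g+[0,0,.006],0,n=3)
E
```

```text
21.68 [ 0.5108 -0.0583  0.0609] [-165.21   57.47  -90.96] [-31.3  33.2 -12.1 -58.9 -76.4  54.3] [ 0.  -0.4 -0.8] 0.044
[-0.843 -0.137 -0.52 ]
[ 0.50801052 -0.0609963   0.02212029]
{"travel":[0.0097, 0.0022, 0.0047],"spin":0.0},{"travel":[0.0097, 0.0022, 0.0047],"spin":0.0},{"travel":[0.0097, 0.0022, 0.0047],"spin":0.0},3
```

Call:
send_rows(
  motion=[
    {"travel": [0.01, 0.002, 0.005], "spin": 0},
    {"travel": [0.01, 0.002, 0.005], "spin": 0},
    {"travel": [0.01, 0.002, 0.005], "spin": 0},
  ],
)

```text
time_s: 21.93
tcp_pos: [0.5107, -0.061, 0.0293]
eef_rot: [-164.4, 57.4, -90.3]
contact_force: [8.2, 22.9, 5.3]
gripper_width: 0.0435
```

Call:
send_rows(
  motion=[
    {"travel": [0.006, 0.001, 0.003], "spin": 0},
  ],
)

```text
time_s: 22.02
tcp_pos: [0.5112, -0.0591, 0.0249]
eef_rot: [-163.9, 57.7, -89.6]
contact_force: [-6.6, 9.9, 47.3]
gripper_width: 0.0438
```

```bash
python3 - <<'E'
from h import *
st()
M=R.from_euler('xyz',r.get_state()['eef_rot'],degrees=True).as_matrix();print(M[2].round(3))
g=np.array([.5029,-.0764,.032])+.019*M[:,2]; print(g)
plan(g,0,n=1)
E
```

```text
22.02 [ 0.5112 -0.0591  0.0249] [-163.87   57.71  -89.57] [-31.8  37.2 -12.1 -59.8 -75.   58.8] [-6.6  9.9 47.3] 0.0438
[-0.845 -0.148 -0.513]
[ 0.50806199 -0.06093177  0.0222487 ]
{"travel":[0.0032, 0.003, -0.0009],"spin":0.0},1
```

Call:
send_rows(
  motion=[
    {"travel": [-0.006, 0, -0.002], "spin": 0},
  ],
)

```text
time_s: 22.1
tcp_pos: [0.5107, -0.0567, 0.0305]
eef_rot: [-163.8, 57.9, -89.4]
contact_force: [0.1, -0.6, 0.9]
gripper_width: 0.0436
```

```bash
python3 - <<'E'
from h import *
st(); p,d=r.capture("scene"); cv2.imwrite("pics/s5.png",cv2.resize(p[180:340,90:330],(800,533),interpolation=cv2.INTER_CUBIC))
M=R.from_euler('xyz',r.get_state()['eef_rot'],degrees=True).as_matrix();print(M.round(3))
E
```

```text
22.1 [ 0.5107 -0.0567  0.0305] [-163.78   57.88  -89.43] [-31.7  36.6 -12.2 -59.9 -75.3  58.5] [ 0.1 -0.6  0.9] 0.0436
[[ 0.006 -0.962  0.272]
 [-0.533  0.227  0.815]
 [-0.846 -0.149 -0.512]]
```

View pics/s5.png

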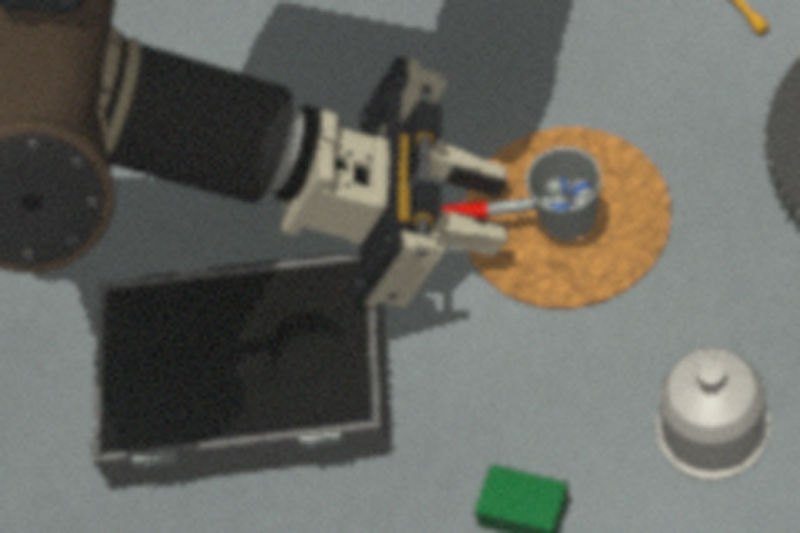

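The crop shows the open fingers around the red handle at (470,210), but the gripper body is over the case corner at (390,290). I'll grip lightly here and drag the cup toward +y on the mat to get room.

Call:
send_rows(
  motion=[
    {"travel": [0.003, 0, 0], "spin": 0},
    {"travel": [0, 0, 0], "spin": 0},
    {"travel": [0, 0, 0], "spin": 0},
    {"travel": [0, 0, 0], "spin": 0},
  ],
  gripper=-1,
  squeeze=12,
)

```text
time_s: 22.48
tcp_pos: [0.511, -0.0593, 0.0274]
eef_rot: [-163.8, 57.7, -89.5]
contact_force: [-0.3, -0.1, 2.7]
gripper_width: 0.0223
```

```bash
python3 - <<'E'
from h import *
st(); s=r.get_state()
plan(s["tcp_pos"]+[-.005,.045,0.001],0,n=5)
E
```

```text
22.48 [ 0.511  -0.0593  0.0274] [-163.79   57.74  -89.5 ] [-31.9  36.9 -12.1 -59.8 -75.1  58.7] [-0.3 -0.1  2.7] 0.0223
{"travel":[-0.005, 0.003, 0.007],"spin":0.0},{"travel":[-0.005, 0.003, 0.007],"spin":0.0},{"travel":[-0.005, 0.003, 0.007],"spin":0.0},{"travel":[-0.005, 0.003, 0.007],"spin":0.0},{"travel":[-0.005, 0.003, 0.007],"spin":0.0},
5
```

Call:
send_rows(
  motion=[
    {"travel": [0, 0, 0], "spin": 0},
    {"travel": [0, 0, 0], "spin": 0},
  ],
)

```text
time_s: 22.65
tcp_pos: [0.511, -0.0593, 0.0273]
eef_rot: [-163.8, 57.8, -89.5]
contact_force: [0.3, 0.6, 2.3]
gripper_width: 0.0137
```

Call:
send_rows(
  motion=[
    {"travel": [-0.005, 0.003, 0.007], "spin": 0},
    {"travel": [-0.005, 0.003, 0.007], "spin": 0},
  ],
)

```text
time_s: 22.82
tcp_pos: [0.5095, -0.0423, 0.0271]
eef_rot: [-163.7, 57.7, -89.5]
contact_force: [0.6, -1.3, 0.6]
gripper_width: 0.0134
```

```bash
python3 - <<'E'
from h import *
st()
E
```

```text
22.82 [ 0.5095 -0.0423  0.0271] [-163.72   57.67  -89.54] [-30.7  36.3 -13.5 -60.8 -74.   59. ] [ 0.6 -1.3  0.6] 0.0134
```

Call:
send_rows(
  motion=[
    {"travel": [-0.005, 0.003, 0.007], "spin": 0},
    {"travel": [-0.005, 0.003, 0.007], "spin": 0},
    {"travel": [-0.003, 0.002, 0.004], "spin": 0},
  ],
)

```text
time_s: 23.07
tcp_pos: [0.506, -0.0157, 0.0274]
eef_rot: [-163.8, 57.6, -89.7]
contact_force: [-0.2, -1.6, -1.0]
gripper_width: 0.0135
```

Call:
send_rows(
  motion=[
    {"travel": [0, 0, 0], "spin": 0},
    {"travel": [0, 0, 0], "spin": 0},
    {"travel": [0, 0, 0], "spin": 0},
  ],
  gripper=-0.4,
)

```text
time_s: 23.32
tcp_pos: [0.5049, -0.0127, 0.0278]
eef_rot: [-163.9, 57.7, -89.6]
contact_force: [0.7, -0.8, 0.5]
gripper_width: 0.0249
```

Call:
send_rows(
  motion=[
    {"travel": [0.004, 0.0005, 0.0015], "spin": 0},
    {"travel": [0.004, 0.0005, 0.0015], "spin": 0},
  ],
)

```text
time_s: 23.48
tcp_pos: [0.5051, -0.0146, 0.0196]
eef_rot: [-163.8, 57.7, -89.4]
contact_force: [0.3, 0.2, -0.6]
gripper_width: 0.0263
```

```bash
python3 - <<'E'
from h import *
st()
E
```

```text
23.48 [ 0.5051 -0.0146  0.0196] [-163.75   57.67  -89.42] [-28.8  36.3 -15.6 -62.6 -72.   60.4] [ 0.3  0.2 -0.6] 0.0263
```

Call:
send_rows(
  motion=[
    {"travel": [0, 0, 0], "spin": 0},
    {"travel": [0, 0, 0], "spin": 0},
    {"travel": [0, 0, 0], "spin": 0},
    {"travel": [0, 0, 0], "spin": 0},
  ],
  gripper=-1,
  squeeze=60,
)

```text
time_s: 23.82
tcp_pos: [0.5049, -0.0153, 0.018]
eef_rot: [-164.0, 57.7, -89.7]
contact_force: [0.0, 0.8, 0.7]
gripper_width: 0.0127
```

Call:
send_rows(
  motion=[
    {"travel": [-0.0085, -0.0015, -0.005], "spin": 0},
    {"travel": [-0.0085, -0.0015, -0.005], "spin": 0},
    {"travel": [-0.017, -0.003, -0.01], "spin": 0},
  ],
)

```text
time_s: 24.07
tcp_pos: [0.5034, -0.015, 0.0557]
eef_rot: [-164.8, 57.8, -90.5]
contact_force: [1.2, 0.6, -2.9]
gripper_width: 0.013
```

```bash
python3 - <<'E'
from h import *
st(); p,d=r.capture("scene"); cv2.imwrite("pics/s6.png",cv2.resize(p[150:330,150:420],(800,533),interpolation=cv2.INTER_CUBIC))
find("scene",["cup_center","cup_handle","dish","barometer"])
E
```

```text
24.07 [ 0.5034 -0.015   0.0557] [-164.83   57.81  -90.49] [-28.6  32.3 -15.6 -61.5 -73.8  56. ] [ 1.2  0.6 -2.9] 0.013
scene cup_center pinpoint 0.67 [0.5165 0.0373 0.0711] {}
scene cup_handle pinpoint 0.6 [ 0.492  -0.0495  0.0716] {}
scene dish pinpoint 0.89 [0.4835 0.2883 0.0399] {}
scene barometer pinpoint 0.6 [0.6145 0.2711 0.0325] {}
```

View pics/s6.png

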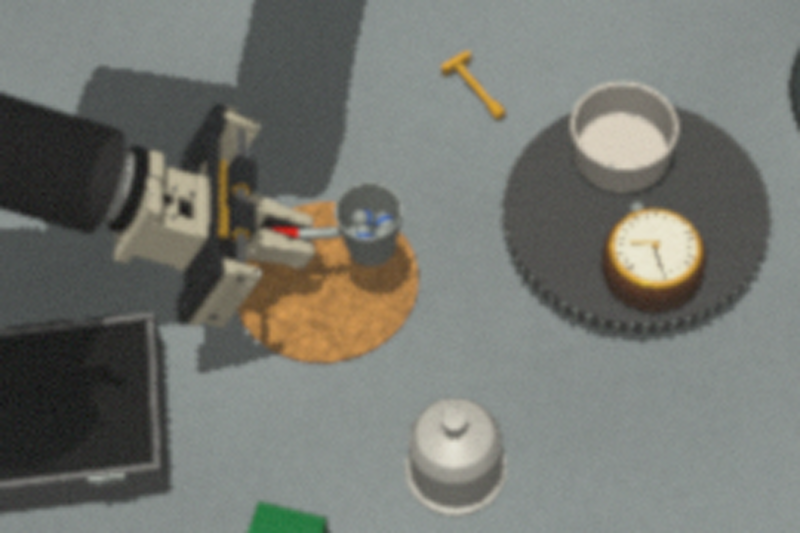

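The crop shows the cup held level by its handle above the mat, capsules inside. The dish is at (625,138) and the barometer at (655,255). Next I'll compute the pour path, keeping the lip over the dish while spinning about the tool axis.

```bash
cat > pour.py <<'E'
from ik import *
# cup in tool frame, from lifted pose
Ml=R.from_euler('xyz',[-164.83,57.81,-90.49],degrees=True); pl=np.array([.5034,-.015,.0557])
uT=Ml.inv().apply([0,0,1]); cT=Ml.inv().apply(np.array([.512,.039,.0717])-pl)
def lip(M):
    u=M.apply(uT); d=-np.array([0,0,1])+u*u[2]; d/=np.linalg.norm(d)+1e-9
    return M.apply(cT)+.03*u+.03*d, u, M.apply(cT)-.03*u+.022*d
E
python3 - <<'E'
from pour import *
np.set_printoptions(suppress=True)
q=s0["joints"]; aim=np.array([.482,.288,.105])
ps={}
for s_ in list(range(0,181,20)):
    M=M0*R.from_euler('z',s_,degrees=True); l,u,ft=lip(M); 
    p=aim-l; ps[s_]=p
    b=[M.apply([x,y,-.066])+p for x in(-.04,.08) for y in(-.097,.097)]
    q,e=solve(p,M,q); print(s_,p.round(3),"m",u.round(2),"past",np.degrees(np.arcsin(-u[2])).round(0),"q",q.round(0),round(e,2),"foot z",(p+ft)[2].round(3),"body min z",min(x[2] for x in b).round(3))
E
```

```text
0 [0.502 0.223 0.059] m [-0.  0.  1.] past -90.0 q [ -6.  27. -26. -79. -58.  56.] 0.0 foot z 0.045 body min z 0.012
20 [0.425 0.253 0.069] m [ 0.27 -0.12  0.96] past -73.0 q [ -4.  23. -35. -83. -57.  41.] 0.0 foot z 0.05 body min z 0.02
40 [0.41  0.265 0.084] m [ 0.49 -0.27  0.83] past -56.0 q [ -2.  19. -36. -84. -56.  19.] 0.0 foot z 0.06 body min z 0.017
60 [0.403 0.277 0.104] m [ 0.63 -0.44  0.64] past -39.0 q [  0.  15. -37. -83. -55.  -6.] 0.0 foot z 0.073 body min z 0.03
80 [0.402 0.288 0.126] m [ 0.69 -0.61  0.4 ] past -23.0 q [  3.  12. -36. -82. -54. -31.] 0.0 foot z 0.089 body min z 0.059
100 [0.409 0.295 0.149] m [ 0.64 -0.76  0.14] past -8.0 q [  6.   9. -34. -80. -53. -57.] 0.0 foot z 0.104 body min z 0.099
120 [0.422 0.299 0.169] m [ 0.5  -0.86 -0.1 ] past 6.0 q [  7.   7. -32. -78. -52. -83.] 0.0 foot z 0.119 body min z 0.113
140 [0.438 0.299 0.184] m [ 0.28 -0.91 -0.3 ] past 17.0 q [   8.    6.  -30.  -76.  -52. -106.] 0.0 foot z 0.13 body min z 0.133
160 [0.456 0.296 0.195] m [ 0.01 -0.9  -0.43] past 25.0 q [   8.    6.  -28.  -74.  -53. -129.] 0.0 foot z 0.138 body min z 0.158
180 [0.474 0.292 0.201] m [-0.27 -0.84 -0.47] past 28.0 q [   7.    7.  -26.  -73.  -54. -150.] 0.0 foot z 0.14 body min z 0.187
```

```bash
cat >> pour.py <<'E'
dish=np.array([.484,.289])
def stage(ds,lz,n,off=.012):
    s=r.get_state();M=R.from_euler('xyz',s['eef_rot'],degrees=True);M2=M*R.from_euler('z',ds,degrees=True)
    l,u,ft=lip(M2); a=np.r_[dish-off*u[:2],lz]; plan(a-l,ds,n=n); print("to",(a-l).round(3),"m",u.round(2))
    l,u,ft=lip(M); print("lip now",(s["tcp_pos"]+l).round(3),"foot",(s["tcp_pos"]+ft)[2].round(3),"m",u.round(2))
E
python3 - <<'E'
from h import *
plan([.503,-.015,.15],0,n=4); plan([.49,.22,.15],0,n=9,start=[.503,-.015,.15])
E
```

```text
{"travel":[-0.0197, -0.003, -0.012],"spin":0.0},{"travel":[-0.0197, -0.003, -0.012],"spin":0.0},{"travel":[-0.0197, -0.003, -0.012],"spin":0.0},{"travel":[-0.0197, -0.003, -0.012],"spin":0.0},4
{"travel":[-0.0139, 0.0074, 0.0209],"spin":0.0},{"travel":[-0.0139, 0.0074, 0.0209],"spin":0.0},{"travel":[-0.0139, 0.0074, 0.0209],"spin":0.0},{"travel":[-0.0139, 0.0074, 0.0209],"spin":0.0},{"travel":[-0.0139, 0.0074, 0.0209],"spin":0.0},
{"travel":[-0.0139, 0.0074, 0.0209],"spin":0.0},{"travel":[-0.0139, 0.0074, 0.0209],"spin":0.0},{"travel":[-0.0139, 0.0074, 0.0209],"spin":0.0},{"travel":[-0.0139, 0.0074, 0.0209],"spin":0.0},9
```

Call:
send_rows(
  motion=[
    {"travel": [-0.018, -0.003, -0.011], "spin": 0},
    {"travel": [-0.02, -0.003, -0.012], "spin": 0},
    {"travel": [-0.02, -0.003, -0.012], "spin": 0},
    {"travel": [-0.02, -0.003, -0.012], "spin": 0},
    {"travel": [-0.007, 0.003, 0.01], "spin": 0},
  ],
)

```text
time_s: 24.73
tcp_pos: [0.501, -0.0026, 0.1472]
eef_rot: [-165.6, 57.9, -91.2]
contact_force: [1.0, -0.6, -2.8]
gripper_width: 0.013
```

Call:
send_rows(
  motion=[
    {"travel": [-0.014, 0.0075, 0.021], "spin": 0},
    {"travel": [-0.014, 0.0075, 0.021], "spin": 0},
    {"travel": [-0.014, 0.0075, 0.021], "spin": 0},
    {"travel": [-0.014, 0.0075, 0.021], "spin": 0},
    {"travel": [-0.014, 0.0075, 0.021], "spin": 0},
  ],
)

```text
time_s: 25.15
tcp_pos: [0.4924, 0.1318, 0.1437]
eef_rot: [-166.0, 57.8, -91.9]
contact_force: [0.4, -0.1, -3.5]
gripper_width: 0.0128
```

Call:
send_rows(
  motion=[
    {"travel": [-0.014, 0.0075, 0.021], "spin": 0},
    {"travel": [-0.014, 0.0075, 0.021], "spin": 0},
    {"travel": [-0.011, 0.006, 0.016], "spin": 0},
    {"travel": [-0.004, 0.002, 0.006], "spin": 0},
  ],
)

```text
time_s: 25.48
tcp_pos: [0.4828, 0.2197, 0.1396]
eef_rot: [-167.1, 57.8, -92.7]
contact_force: [-0.7, 0.6, -3.3]
gripper_width: 0.0125
```

```bash
python3 - <<'E'
from pour import *
st(); stage(30,.175,5); stage(60,.15,10)
E
```

```text
25.48 [0.4828 0.2197 0.1396] [-167.05   57.81  -92.71] [ -4.5  15.5 -25.7 -72.6 -60.6  40.8] [-0.7  0.6 -3.3] 0.0125
{"travel":[-0.0055, 0.0153, 0.0024],"spin":6.0},{"travel":[-0.0039, 0.0158, 0.0024],"spin":6.0},{"travel":[-0.0022, 0.0161, 0.0024],"spin":6.0},{"travel":[-0.0005, 0.0162, 0.0024],"spin":6.0},{"travel":[0.0012, 0.0162, 0.0024],"spin":6.0},
5
to [0.413 0.262 0.147] m [ 0.41 -0.19  0.89]
lip now [0.523 0.273 0.185] foot 0.125 m [ 0.02 -0.    1.  ]
{"travel":[-0.0042, 0.0097, 0.0023],"spin":6.0},{"travel":[-0.0031, 0.0101, 0.0023],"spin":6.0},{"travel":[-0.0021, 0.0103, 0.0023],"spin":6.0},{"travel":[-0.001, 0.0105, 0.0023],"spin":6.0},{"travel":[0.0001, 0.0105, 0.0023],"spin":6.0},
{"travel":[0.0012, 0.0105, 0.0023],"spin":6.0},{"travel":[0.0023, 0.0103, 0.0023],"spin":6.0},{"travel":[0.0034, 0.01, 0.0023],"spin":6.0},{"travel":[0.0044, 0.0096, 0.0023],"spin":6.0},{"travel":[0.0054, 0.0091, 0.0023],"spin":6.0},
10
to [0.397 0.284 0.151] m [ 0.65 -0.45  0.62]
lip now [0.523 0.273 0.185] foot 0.125 m [ 0.02 -0.    1.  ]
```

Call:
send_rows(
  motion=[
    {"travel": [-0.0055, 0.015, 0.0025], "spin": 6},
    {"travel": [-0.004, 0.016, 0.0025], "spin": 6},
    {"travel": [-0.002, 0.016, 0.0025], "spin": 6},
    {"travel": [-0.0005, 0.016, 0.0025], "spin": 6},
    {"travel": [0.001, 0.016, 0.0025], "spin": 6},
  ],
)

```text
time_s: 25.9
tcp_pos: [0.4088, 0.2649, 0.1418]
eef_rot: [147.0, 51.3, -147.3]
contact_force: [0.4, -0.2, -2.5]
gripper_width: 0.013
```

```bash
python3 - <<'E'
from pour import *
st(); stage(35,.15,5)
E
```

```text
25.9 [0.4088 0.2649 0.1418] [ 146.96   51.28 -147.28] [  0.8   9.5 -33.5 -76.  -56.5   9.9] [ 0.4 -0.2 -2.5] 0.013
{"travel":[-0.0027, 0.0054, 0.0012],"spin":7.0},{"travel":[-0.002, 0.0057, 0.0012],"spin":7.0},{"travel":[-0.0013, 0.0059, 0.0012],"spin":7.0},{"travel":[-0.0006, 0.0061, 0.0012],"spin":7.0},{"travel":[0.0002, 0.0061, 0.0012],"spin":7.0},
5
to [0.395 0.287 0.159] m [ 0.68 -0.5   0.54]
lip now [0.476 0.294 0.168] foot 0.119 m [ 0.43 -0.2   0.88]
```

Call:
send_rows(
  motion=[
    {"travel": [-0.0025, 0.0055, 0.0015], "spin": 7},
    {"travel": [-0.002, 0.0055, 0.0015], "spin": 7},
    {"travel": [-0.0015, 0.006, 0.0015], "spin": 7},
    {"travel": [-0.0005, 0.006, 0.0015], "spin": 7},
    {"travel": [0, 0.006, 0.0015], "spin": 7},
  ],
)

```text
time_s: 26.32
tcp_pos: [0.3881, 0.2886, 0.1525]
eef_rot: [125.9, 25.4, -179.8]
contact_force: [-0.2, -0.8, -3.0]
gripper_width: 0.0129
```

```bash
python3 - <<'E'
from pour import *
st(); stage(35,.125,5)
E
```

```text
26.32 [0.3881 0.2886 0.1525] [ 125.89   25.36 -179.83] [  5.3   6.  -34.9 -76.4 -53.8 -29.7] [-0.2 -0.8 -3. ] 0.0129
{"travel":[-0.005, 0.0038, 0.0014],"spin":7.0},{"travel":[-0.0045, 0.0044, 0.0014],"spin":7.0},{"travel":[-0.0039, 0.0049, 0.0014],"spin":7.0},{"travel":[-0.0033, 0.0054, 0.0014],"spin":7.0},{"travel":[-0.0026, 0.0057, 0.0014],"spin":7.0},
5
to [0.406 0.306 0.173] m [ 0.64 -0.77  0.1 ]
lip now [0.469 0.296 0.142] foot 0.117 m [ 0.69 -0.5   0.53]
```

Call:
send_rows(
  motion=[
    {"travel": [-0.005, 0.004, 0.0015], "spin": 7},
    {"travel": [-0.0045, 0.0045, 0.0015], "spin": 7},
    {"travel": [-0.004, 0.005, 0.0015], "spin": 7},
    {"travel": [-0.0035, 0.0055, 0.0015], "spin": 7},
    {"travel": [-0.0025, 0.0055, 0.0015], "spin": 7},
  ],
)

```text
time_s: 26.73
tcp_pos: [0.401, 0.3054, 0.1684]
eef_rot: [122.5, -4.8, 160.3]
contact_force: [0.2, 0.1, -2.7]
gripper_width: 0.0127
```

```bash
python3 - <<'E'
from pour import *
st(); stage(35,.107,5)
E
```

```text
26.73 [0.401  0.3054 0.1684] [122.5   -4.78 160.27] [  9.2   4.6 -32.6 -75.  -51.9 -71.3] [ 0.2  0.1 -2.7] 0.0127
{"travel":[-0.006, 0.0054, 0.0008],"spin":7.0},{"travel":[-0.0053, 0.0061, 0.0008],"spin":7.0},{"travel":[-0.0045, 0.0067, 0.0008],"spin":7.0},{"travel":[-0.0037, 0.0072, 0.0008],"spin":7.0},{"travel":[-0.0027, 0.0076, 0.0008],"spin":7.0},
5
to [0.437 0.312 0.187] m [ 0.3  -0.91 -0.28]
lip now [0.471 0.298 0.119] foot 0.121 m [ 0.63 -0.77  0.09]
```

Call:
send_rows(
  motion=[
    {"travel": [-0.006, 0.0055, 0.001], "spin": 7},
    {"travel": [-0.0055, 0.006, 0.001], "spin": 7},
    {"travel": [-0.0045, 0.0065, 0.001], "spin": 7},
    {"travel": [-0.0035, 0.007, 0.001], "spin": 7},
    {"travel": [-0.0025, 0.0075, 0.001], "spin": 7},
  ],
)

```text
time_s: 27.15
tcp_pos: [0.4333, 0.3117, 0.1806]
eef_rot: [130.7, -34.0, 138.0]
contact_force: [0.0, -0.7, -1.5]
gripper_width: 0.0129
```

```bash
python3 - <<'E'
from pour import *
st(); stage(35,.107,5)
E
```

```text
27.15 [0.4333 0.3117 0.1806] [130.71 -34.03 138.01] [  10.6    5.7  -28.6  -72.8  -51.8 -111.4] [ 0.  -0.7 -1.5] 0.0129
{"travel":[-0.0034, 0.0088, -0.0012],"spin":7.0},{"travel":[-0.0023, 0.0092, -0.0012],"spin":7.0},{"travel":[-0.0011, 0.0094, -0.0012],"spin":7.0},{"travel":[0.0, 0.0094, -0.0012],"spin":7.0},{"travel":[0.0012, 0.0094, -0.0012],"spin":7.0},
5
to [0.475 0.307 0.202] m [-0.19 -0.88 -0.44]
lip now [0.476 0.3   0.1  ] foot 0.125 m [ 0.3  -0.91 -0.28]
```

Call:
send_rows(
  motion=[
    {"travel": [-0.0035, 0.009, -0.001], "spin": 7},
    {"travel": [-0.0025, 0.009, -0.001], "spin": 7},
    {"travel": [-0.001, 0.0095, -0.001], "spin": 7},
    {"travel": [0, 0.0095, -0.001], "spin": 7},
    {"travel": [0.001, 0.0095, -0.001], "spin": 7},
  ],
)

```text
time_s: 27.57
tcp_pos: [0.474, 0.306, 0.1961]
eef_rot: [161.9, -55.0, 95.9]
contact_force: [0.4, -0.2, -1.5]
gripper_width: 0.0129
```

Call:
send_rows(
  motion=[
    {"travel": [0, 0, 0], "spin": 0},
    {"travel": [0, 0, 0], "spin": 0},
    {"travel": [0, 0, 0], "spin": 0},
  ],
)

```text
time_s: 27.82
tcp_pos: [0.4738, 0.3055, 0.1939]
eef_rot: [162.2, -54.9, 95.7]
contact_force: [0.3, -0.3, -2.4]
gripper_width: 0.013
```

```bash
python3 - <<'E'
from pour import *
st(); stage(0,.107,1)
p,d=r.capture("scene"); q,d2=r.capture("top")
a=cv2.resize(p[150:270,300:420],(400,400),interpolation=cv2.INTER_CUBIC);b=cv2.resize(q[200:320,180:300],(400,400),interpolation=cv2.INTER_CUBIC)
cv2.imwrite("pics/d7.png",np.hstack([a,b]))
E
```

```text
27.82 [0.4738 0.3055 0.1939] [162.16 -54.95  95.72] [  10.     7.6  -23.7  -69.7  -53.5 -151.1] [ 0.3 -0.3 -2.4] 0.013
{"travel":[0.0075, 0.004, -0.0028],"spin":0.0},1
to [0.477 0.307 0.202] m [-0.2  -0.88 -0.44]
lip now [0.484 0.298 0.099] foot 0.132 m [-0.2  -0.88 -0.44]
```

View pics/d7.png

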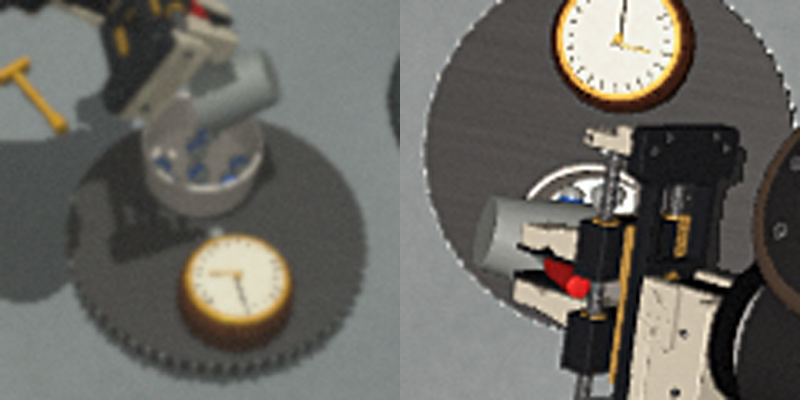

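The crops show the cup tipped past level over the dish, with at least five blue-banded capsules lying inside it near (200,155). Some may still be in the cup, so I'll shake gently along the mouth axis.

```bash
python3 - <<'E'
from h import *
M=R.from_euler('xyz',r.get_state()['eef_rot'],degrees=True)
print(M.inv().apply([-.003,-.012,.0]).round(4), M.inv().apply([0,0,.01]).round(4))
E
```

```text
[-0.0067 -0.0011 -0.0104] [ 0.0082  0.0018 -0.0055]
```

Call:
send_rows(
  motion=[
    {"travel": [0.007, 0.001, 0.01], "spin": 0},
    {"travel": [-0.01, -0.001, -0.016], "spin": 0},
    {"travel": [0.01, 0.001, 0.016], "spin": 0},
    {"travel": [-0.01, -0.001, -0.016], "spin": 0},
    {"travel": [0.01, 0.002, 0.014], "spin": 0},
  ],
)

```text
time_s: 28.33
tcp_pos: [0.4744, 0.3137, 0.1936]
eef_rot: [161.6, -54.7, 96.5]
contact_force: [-0.2, -0.2, -3.4]
gripper_width: 0.0126
```

Call:
send_rows(
  motion=[
    {"travel": [-0.01, -0.001, -0.016], "spin": 0},
    {"travel": [0.01, 0.001, 0.016], "spin": 0},
    {"travel": [-0.006, -0.001, -0.01], "spin": 0},
    {"travel": [0.002, 0, -0.001], "spin": 0},
    {"travel": [0.002, 0, -0.001], "spin": 0},
  ],
)

```text
time_s: 28.75
tcp_pos: [0.4692, 0.3044, 0.1979]
eef_rot: [161.0, -54.6, 97.3]
contact_force: [1.4, 0.2, -1.8]
gripper_width: 0.0128
```

```bash
python3 - <<'E'
from pour import *
st(); stage(0,.107,1)
s=[r.get_state()["contact_force"][2]]
for c in("scene","top"):
    p,d=r.capture(c); cv2.imwrite(f"pics/{c}8.png",p)
    s.append(r.get_state()["contact_force"][2])
    for t in ["capsule1"]:
        k,M,o=T(c)
        for x in r.pinpoint(c,t)[:12]: print(c,round(x["conf"],2),(M@np.array(x["at"])+o).round(3)); 
    s.append(r.get_state()["contact_force"][2])
print(s)
E
```

```text
28.75 [0.4692 0.3044 0.1979] [160.99 -54.55  97.35] [  10.2    6.8  -23.9  -69.2  -53.7 -150.9] [ 1.4  0.2 -1.8] 0.0128
{"travel":[0.0046, 0.0066, 0.0015],"spin":0.0},1
to [0.476 0.307 0.202] m [-0.19 -0.88 -0.43]
lip now [0.48  0.297 0.103] foot 0.136 m [-0.19 -0.88 -0.43]
scene 0.57 [0.458 0.302 0.041]
scene 0.51 [0.501 0.316 0.045]
scene 0.49 [0.483 0.255 0.045]
scene 0.4 [0.468 0.291 0.041]
scene 0.36 [0.491 0.285 0.047]
top 0.61 [0.61  0.27  0.031]
top 0.53 [0.514 0.281 0.043]
top 0.43 [0.512 0.304 0.047]
[np.float64(-1.7567854445781228), np.float64(-1.3753563027449947), np.float64(-2.0102648079046306), np.float64(-3.248099759719544), np.float64(-1.0335891852082133)]
```

Call:
send_rows(
  motion=[
    {"travel": [0.0165, 0.0035, -0.011], "spin": 0},
    {"travel": [0.0085, 0.002, -0.0055], "spin": -7},
    {"travel": [0, 0, 0], "spin": -7.1},
    {"travel": [0, 0, 0], "spin": -7.1},
    {"travel": [0, 0, 0], "spin": -7.1},
  ],
)

```text
time_s: 29.37
tcp_pos: [0.4686, 0.3052, 0.2292]
eef_rot: [134.8, -38.8, 132.6]
contact_force: [-0.5, -1.1, -2.1]
gripper_width: 0.0129
```

Call:
send_rows(
  motion=[
    {"travel": [0, 0, 0], "spin": -7.1},
    {"travel": [0, 0, 0], "spin": -7.1},
    {"travel": [0, 0, 0], "spin": -7.1},
    {"travel": [0, 0, 0], "spin": -7.1},
    {"travel": [0, 0, 0], "spin": -7.1},
  ],
)

```text
time_s: 29.78
tcp_pos: [0.4679, 0.3059, 0.2292]
eef_rot: [123.9, -10.7, 157.4]
contact_force: [0.2, 0.7, -3.1]
gripper_width: 0.0128
```

Call:
send_rows(
  motion=[
    {"travel": [0, 0, 0], "spin": -7.1},
    {"travel": [0, 0, 0], "spin": -7.1},
    {"travel": [0, 0, 0], "spin": -7.1},
    {"travel": [0, 0, 0], "spin": -7.1},
    {"travel": [0, 0, 0], "spin": -7.1},
  ],
)

```text
time_s: 30.2
tcp_pos: [0.467, 0.3065, 0.2284]
eef_rot: [125.4, 19.0, 177.7]
contact_force: [0.6, 0.4, -1.2]
gripper_width: 0.0129
```

Call:
send_rows(
  motion=[
    {"travel": [0, 0, 0], "spin": -7.1},
    {"travel": [0, 0, 0], "spin": -7.1},
    {"travel": [0, 0, 0], "spin": -7.1},
    {"travel": [0, 0, 0], "spin": -7.1},
    {"travel": [0, 0, 0], "spin": -7.1},
  ],
)

```text
time_s: 30.62
tcp_pos: [0.4662, 0.307, 0.2276]
eef_rot: [141.6, 45.6, -153.3]
contact_force: [0.2, 0.6, -3.0]
gripper_width: 0.0133
```

```bash
python3 - <<'E'
from pour import *
st(); s=r.get_state();M=R.from_euler('xyz',s['eef_rot'],degrees=True)
a=[(M*R.from_euler('z',x,degrees=True)).apply(uT)[2] for x in range(-120,1)]; print("best spin",np.argmax(a)-120,max(a)); l,u,f=lip(M);print(u.round(2),(l+s["tcp_pos"]).round(3))
E
```

```text
30.62 [0.4662 0.307  0.2276] [ 141.56   45.56 -153.26] [ 11.7   3.7 -22.7 -66.6 -54.3 -20.7] [ 0.2  0.6 -3. ] 0.0133
best spin -41 0.9991735991619218
[ 0.52 -0.22  0.83] [0.538 0.336 0.246]
```

Call:
send_rows(
  motion=[
    {"travel": [0, 0, 0], "spin": -7},
    {"travel": [0, 0, 0], "spin": -7},
    {"travel": [0, 0, 0], "spin": -7},
    {"travel": [0, 0, 0], "spin": -7},
    {"travel": [0, 0, 0], "spin": -7},
  ],
)

```text
time_s: 31.03
tcp_pos: [0.4655, 0.3075, 0.2269]
eef_rot: [-173.3, 56.5, -97.2]
contact_force: [-0.3, 0.6, -2.6]
gripper_width: 0.0128
```

Call:
send_rows(
  motion=[
    {"travel": [0, 0, 0], "spin": -6},
    {"travel": [0, 0, 0], "spin": 0},
  ],
)

```text
time_s: 31.2
tcp_pos: [0.4653, 0.3077, 0.2266]
eef_rot: [-163.7, 55.1, -85.5]
contact_force: [-1.1, 0.4, -1.7]
gripper_width: 0.0128
```

```bash
python3 - <<'E'
from pour import *
st(); s=r.get_state();M=R.from_euler('xyz',s['eef_rot'],degrees=True)
l,u,f=lip(M);print(u.round(3),"cup c",(M.apply(cT)+s["tcp_pos"]).round(3))
plan([.495,.0,.2],0,step=.033)
E
```

```text
31.2 [0.4653 0.3077 0.2266] [-163.7    55.13  -85.5 ] [ 11.8   3.8 -22.8 -66.7 -54.2  21.9] [-1.1  0.4 -1.7] 0.0128
[-0.014  0.046  0.999] cup c [0.47  0.363 0.24 ]
{"travel":[0.0199, -0.0072, -0.0227],"spin":0.0},{"travel":[0.0199, -0.0072, -0.0227],"spin":0.0},{"travel":[0.0199, -0.0072, -0.0227],"spin":0.0},{"travel":[0.0199, -0.0072, -0.0227],"spin":0.0},{"travel":[0.0199, -0.0072, -0.0227],"spin":0.0},
{"travel":[0.0199, -0.0072, -0.0227],"spin":0.0},{"travel":[0.0199, -0.0072, -0.0227],"spin":0.0},{"travel":[0.0199, -0.0072, -0.0227],"spin":0.0},{"travel":[0.0199, -0.0072, -0.0227],"spin":0.0},{"travel":[0.0199, -0.0072, -0.0227],"spin":0.0},
10
```

Call:
send_rows(
  motion=[
    {"travel": [0.02, -0.007, -0.0225], "spin": 0},
    {"travel": [0.02, -0.007, -0.0225], "spin": 0},
    {"travel": [0.02, -0.007, -0.0225], "spin": 0},
    {"travel": [0.02, -0.007, -0.0225], "spin": 0},
    {"travel": [0.02, -0.007, -0.0225], "spin": 0},
  ],
)

```text
time_s: 31.62
tcp_pos: [0.4774, 0.156, 0.2136]
eef_rot: [-164.6, 55.6, -86.2]
contact_force: [0.3, -0.9, -1.1]
gripper_width: 0.0131
```

Call:
send_rows(
  motion=[
    {"travel": [0.02, -0.007, -0.0225], "spin": 0},
    {"travel": [0.02, -0.007, -0.0225], "spin": 0},
    {"travel": [0.02, -0.007, -0.0225], "spin": 0},
    {"travel": [0.02, -0.007, -0.0225], "spin": 0},
  ],
)

```text
time_s: 31.95
tcp_pos: [0.4887, 0.0273, 0.2004]
eef_rot: [-165.7, 55.8, -87.6]
contact_force: [1.1, -0.2, -2.2]
gripper_width: 0.0125
```

```bash
python3 - <<'E'
from pour import *
p,d=r.capture("scene"); q,d2=r.capture("top"); st()
a=cv2.resize(p[160:260,290:410],(480,400),interpolation=cv2.INTER_CUBIC);b=cv2.resize(q[240:305,205:270],(320,320),interpolation=cv2.INTER_CUBIC)
c=cv2.resize(p[170:290,220:310],(300,400),interpolation=cv2.INTER_CUBIC)
im=np.zeros((400,800,3),np.uint8); im[:,:480]=a; im[:320,480:]=b; im2=c
full=np.zeros((600,800,3),np.uint8); full[:400]=im; full[200:600,500:800]=c; full[:200,480:680]=cv2.resize(b,(200,200)); cv2.imwrite("pics/d9.png",full)
cv2.imwrite("top9.png",q)
find("scene",["cup_center","cup_handle"])
E
```

```text
32.05 [0.4895 0.0248 0.199 ] [-165.84   55.76  -87.89] [-22.6  15.9 -14.2 -57.5 -79.9  38.8] [-0.2  1.  -2.8] 0.0127
scene cup_center pinpoint 0.87 [0.4972 0.0806 0.2115] {}
scene cup_handle pinpoint 0.64 [ 0.4809 -0.0079  0.2157] {}
```

View pics/d9.png

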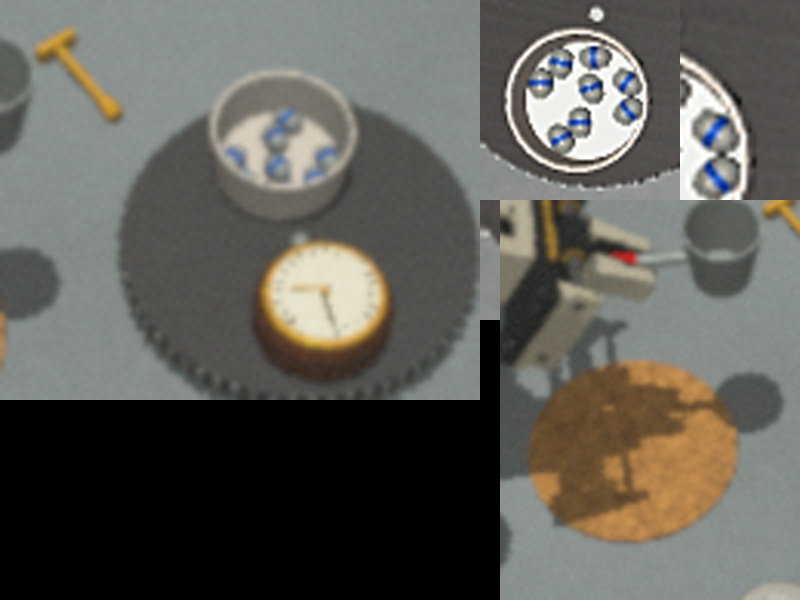

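All eight capsules are in the dish (top inset, 8 counted) and the cup is empty and upright. Now I'll set it back on the mat.

```bash
python3 - <<'E'
from pour import *
s=r.get_state();M=R.from_euler('xyz',s['eef_rot'],degrees=True)
a=[(M*R.from_euler('z',x,degrees=True)).apply(uT)[2] for x in range(-20,21)]; b=np.argmax(a)-20; print("best spin",b,max(a),M.apply(uT).round(3))
plan([.508,-.010,.05],float(b),n=7)
E
```

```text
best spin 0 0.9993887495445277 [0.007 0.034 0.999]
{"travel":[0.0209, -0.0006, 0.0078],"spin":0.0},{"travel":[0.0209, -0.0006, 0.0078],"spin":0.0},{"travel":[0.0209, -0.0006, 0.0078],"spin":0.0},{"travel":[0.0209, -0.0006, 0.0078],"spin":0.0},{"travel":[0.0209, -0.0006, 0.0078],"spin":0.0},
{"travel":[0.0209, -0.0006, 0.0078],"spin":0.0},{"travel":[0.0209, -0.0006, 0.0078],"spin":0.0},7
```

Call:
send_rows(
  motion=[
    {"travel": [0.021, -0.0005, 0.008], "spin": 0},
    {"travel": [0.021, -0.0005, 0.008], "spin": 0},
    {"travel": [0.021, -0.0005, 0.008], "spin": 0},
    {"travel": [0.021, -0.0005, 0.008], "spin": 0},
    {"travel": [0.021, -0.0005, 0.008], "spin": 0},
  ],
)

```text
time_s: 32.57
tcp_pos: [0.5059, 0.0046, 0.0953]
eef_rot: [-165.0, 55.7, -87.1]
contact_force: [0.3, -0.1, -1.7]
gripper_width: 0.0128
```

Call:
send_rows(
  motion=[
    {"travel": [0.015, -0.0005, 0.006], "spin": 0},
    {"travel": [0, 0, 0], "spin": 0},
  ],
)

```text
time_s: 32.73
tcp_pos: [0.5075, 0.0028, 0.0758]
eef_rot: [-165.7, 55.9, -87.8]
contact_force: [-0.0, -0.4, -1.8]
gripper_width: 0.013
```

```bash
python3 - <<'E'
from pour import *
st();s=r.get_state();M=R.from_euler('xyz',s['eef_rot'],degrees=True)
l,u,f=lip(M); print(u.round(3),"c",(M.apply(cT)+s["tcp_pos"]).round(4),"foot low",(f+s["tcp_pos"]).round(4))
plan([.507,-.011,.026],0,n=4)
E
```

```text
32.73 [0.5075 0.0028 0.0758] [-165.69   55.85  -87.82] [-24.7  29.5 -14.7 -59.4 -74.   52.1] [-0.  -0.4 -1.8] 0.013
[0.007 0.035 0.999] c [0.513  0.0578 0.0899] foot low [0.517  0.0783 0.0591]
{"travel":[0.0122, 0.0013, 0.0039],"spin":0.0},{"travel":[0.0122, 0.0013, 0.0039],"spin":0.0},{"travel":[0.0122, 0.0013, 0.0039],"spin":0.0},{"travel":[0.0122, 0.0013, 0.0039],"spin":0.0},4
```

Call:
send_rows(
  motion=[
    {"travel": [0.012, 0.0015, 0.0035], "spin": 0},
    {"travel": [0.012, 0.0015, 0.0035], "spin": 0},
    {"travel": [0.012, 0.0015, 0.0035], "spin": 0},
    {"travel": [0.009, 0.001, 0.002], "spin": 0},
  ],
)

```text
time_s: 33.07
tcp_pos: [0.5075, -0.0087, 0.0328]
eef_rot: [-165.5, 55.8, -87.6]
contact_force: [-0.0, -0.2, -2.3]
gripper_width: 0.0127
```

Call:
send_rows(
  motion=[
    {"travel": [0.004, 0, 0], "spin": 0},
  ],
)

```text
time_s: 33.15
tcp_pos: [0.5074, -0.0109, 0.0286]
eef_rot: [-165.6, 55.8, -87.7]
contact_force: [0.4, -0.6, -2.2]
gripper_width: 0.0129
```

Call:
send_rows(
  motion=[
    {"travel": [0.004, 0, 0], "spin": 0},
  ],
)

```text
time_s: 33.23
tcp_pos: [0.5075, -0.0132, 0.0251]
eef_rot: [-165.6, 55.9, -87.7]
contact_force: [-0.8, 0.9, -2.0]
gripper_width: 0.0128
```

Call:
send_rows(
  motion=[
    {"travel": [0.0035, 0, 0.001], "spin": 0},
  ],
)

```text
time_s: 33.32
tcp_pos: [0.508, -0.0147, 0.0216]
eef_rot: [-165.6, 55.8, -87.7]
contact_force: [-0.7, -0.5, -2.2]
gripper_width: 0.0127
```

Call:
send_rows(
  motion=[
    {"travel": [0.003, 0, 0.001], "spin": 0},
  ],
)

```text
time_s: 33.4
tcp_pos: [0.5083, -0.0156, 0.0189]
eef_rot: [-165.6, 55.9, -87.6]
contact_force: [-2.0, -1.0, 4.5]
gripper_width: 0.0126
```

```bash
python3 - <<'E'
from pour import *
st();s=r.get_state();M=R.from_euler('xyz',s['eef_rot'],degrees=True)
l,u,f=lip(M); print(u.round(3),"c",(M.apply(cT)+s["tcp_pos"]).round(4),"foot low",(f+s["tcp_pos"]).round(4))
E
```

```text
33.4 [ 0.5083 -0.0156  0.0189] [-165.56   55.9   -87.63] [-26.7  36.  -13.9 -59.7 -72.2  58.1] [-2.  -1.   4.5] 0.0126
[0.005 0.034 0.999] c [0.5137 0.0393 0.033 ] foot low [0.517  0.06   0.0023]
```

Call:
send_rows(
  motion=[
    {"travel": [0, 0, 0], "spin": 0},
    {"travel": [0, 0, 0], "spin": 0},
    {"travel": [0, 0, 0], "spin": 0},
    {"travel": [0, 0, 0], "spin": 0},
  ],
  gripper=-0.4,
)

```text
time_s: 33.73
tcp_pos: [0.509, -0.0158, 0.02]
eef_rot: [-165.4, 55.9, -87.5]
contact_force: [0.3, -0.1, 0.2]
gripper_width: 0.0261
```

Call:
send_rows(
  motion=[
    {"travel": [-0.007, -0.001, -0.004], "spin": 0},
    {"travel": [-0.012, -0.002, -0.008], "spin": 0},
    {"travel": [-0.017, -0.003, -0.011], "spin": 0},
    {"travel": [-0.017, -0.003, -0.012], "spin": 0},
    {"travel": [-0.017, -0.003, -0.013], "spin": 0},
  ],
)

```text
time_s: 34.15
tcp_pos: [0.5068, -0.016, 0.1071]
eef_rot: [-166.2, 56.2, -88.2]
contact_force: [-0.2, -1.3, -1.1]
gripper_width: 0.0262
```

Call:
send_rows(
  motion=[
    {"travel": [-0.02, -0.003, -0.016], "spin": 0},
    {"travel": [-0.02, -0.003, -0.016], "spin": 0},
    {"travel": [-0.02, -0.003, -0.016], "spin": 0},
    {"travel": [0, 0, 0], "spin": 0},
  ],
)

```text
time_s: 34.48
tcp_pos: [0.5043, -0.0234, 0.1946]
eef_rot: [-165.5, 55.9, -87.5]
contact_force: [0.7, -0.5, 0.4]
gripper_width: 0.0262
```

```bash
python3 - <<'E'
from h import *
st()
p,d=r.capture("scene"); find("scene",["cup_center","cup_handle","mat","dish","vacuum_bell","spacer","setting_key"])
cv2.imwrite("pics/f10.png",cv2.resize(p[140:350,150:430],(800,600),interpolation=cv2.INTER_CUBIC))
q,d2=r.capture("top"); P=cloud("top",d2); find("top",["cup_center","dish","vacuum_bell","spacer","setting_key"]); st()
E
```

```text
34.48 [ 0.5043 -0.0234  0.1946] [-165.48   55.9   -87.53] [-26.5  19.4 -10.  -56.  -83.1  40.4] [ 0.7 -0.5  0.4] 0.0262
scene cup_center pinpoint 0.96 [0.5185 0.0371 0.0352] {}
scene cup_handle pinpoint 0.55 [ 0.4968 -0.0563  0.0312] {}
scene mat pinpoint 0.61 [ 0.5133 -0.0082 -0.0028] {}
scene dish pinpoint 0.68 [0.4819 0.2897 0.0372] {}
scene vacuum_bell pinpoint 0.7 [ 0.7256  0.049  -0.0024] {}
scene spacer pinpoint 0.98 [ 0.7539 -0.1067 -0.0016] {}
scene setting_key pinpoint 0.64 [ 0.7527 -0.1082 -0.    ] {}
top cup_center pinpoint 0.73 [0.4873 0.289  0.0357] {}
top dish pinpoint 0.56 [0.4863 0.2854 0.0345] {}
top vacuum_bell pinpoint 0.7 [7.289e-01 5.010e-02 6.000e-04] {}
top setting_key pinpoint 0.47 [ 0.3541  0.1874 -0.0017] {}
35.18 [ 0.5031 -0.0223  0.1888] [-166.32   56.19  -88.27] [-26.5  20.  -10.3 -56.1 -82.9  40.6] [-0.7 -0.3 -0.2] 0.0261
```

View pics/f10.png

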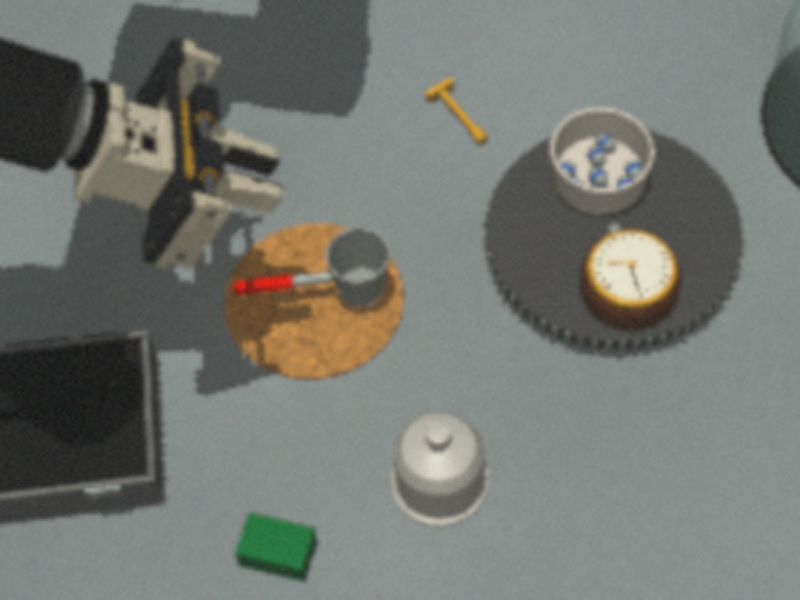

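The final crop shows the empty cup upright on the mat at (358,268), clear of the gripper. The dish with its capsules is at (600,160), and the bell, spacer and key are in place. Handing in.

```bash
python3 -c "
from h import *
print(r.close_job())"
```

```text
the job is handed in; nothing more can be done
None
```

The job is handed in at about 35 s of the 72 s allowed. All eight capsules are in the dish and the empty cup stands upright on the cork mat, released. One force reading during the handle grasp may count against it.

**What I did:**
- Lifted the full cup by its rim, stood it on the mat and let go.
- Tilted the tool about 60° by pushing at the arm's outer reach limit, since the interface only allows a spin about the tool's own axis.
- Gripped the red handle and tipped the capsules into the dish by spinning the tool.
- Turned the cup upright again, set it back on the mat and released it.

**Last checks:**
- The top picture, taken just after the pour, showed eight capsules in the dish. The final scene picture showed the cup empty and upright, about 46 mm from the mat's centre and fully on it.
- The dish, vacuum bell, spacer and key stand where they were, within the detector's error. The gripper is clear of everything.

**What failed or disagreed:**
- **Contact force:** on my first lowering to the handle, the measured force briefly reached 47 N upward. The gripper's body was probably on the case's corner, and if so it went over the 40 N limit. I backed off at once. I then dragged the cup about 45 mm along the mat with a light handle grip, let go and took it again clear of the case.
- **Rim placing:** the cup was pressed down with about 29 N when first set on the mat, and the fingers slid on it. It stood upright afterwards with all its capsules.
- **Detections:** two in the final pictures were plainly wrong. One put the key at the spacer's position in the scene view; the other put the cup at the dish in the top view. The picture itself contradicts both.

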